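# Vibration check on a tape player

## Robot

A 7-joint arm with a two-finger parallel gripper is mounted at the origin on a cart in front of the work surface, level with it; the furniture and walls round the work are solid. World frame = base frame: x ahead of the robot, y to its left, z up, the work surface at z = 0. Lengths are in m, angles in rad, forces in N, time in s.
With the tool pointing down it reaches from about 0.4 to 0.85 m from the base axis. Payload 10.4 kg.
Tool frame: the origin (TCP) lies midway between the tips of the shut fingers; the grasp point (between the pads) lies 19 mm behind it (manip.tcp_to_grasp is the distance from the TCP to the grasp point, in m); x points along the fingers, y is the direction in which the jaws open and shut, and the axes are right-handed (so a half turn about x gives the same grasp; the last joint's range is limited). The gripper opens to 85 mm and grips with 20 to 120 N. Pads are 22 mm wide; open, the fingers measure 114 mm over their backs; the gripper's body (76 mm by 85 mm) begins 54 mm behind the grasp point. The pads swing forward as they close: fully open they stand 13 mm farther back than shut.
Start: joints at [-1.361, 0.332, -0.065, 1.46, 0.022, 1.35, -0.088], TCP at [0.144, 0.608, 0.206] pointing down, gripper open.
Joint ranges: [-2.6, 2.6], [-0.5, 2.12], [-1.47, 1.34], [0.16, 2.42], [-1.27, 4.41], [0.06, 2.06], [-2.6, 2.6]. Speed limits (rad/s): [2.22, 2.22, 2.79, 2.79, 3.14, 3.14, 3.14].

## Interface

Orientations are given as a unit quaternion [x, y, z, w].
In Python, from workcell import monitor, viewer, manip gives the robot as it stands. The module is installed in compiled form; this text tells all that it offers.
- The arm moves only by the tool send_rows, never from a script. Its arguments are lists of equal length, an entry for each row: "grip": the closure in counts, from 0 (fully open) to 255 (shut); "offset": the shift along the tool's x, y, z in mm, a list of three; "twist": the turn about the tool's x in degrees. In form: {"grip": [grip, ...], "offset": [[tx, ty, tz], ...], "twist": [twist, ...]}. A call has exactly 5 rows; each row is the pose to reach, as a shift and turn from the pose commanded when the call began, along the tool's axes at that moment; what a row does not reach only later rows make up. A row lasts 1/12 s, in which the tool goes at most 41.7 mm and 7.16 degrees, less where a joint would pass 70% of its speed; a pose out of reach is approached as far as the arm can. A call with a gripper value outside its range is refused whole. The fingers move at their own pace and stop on an object; "newtons" is the grip in N (left out, the last holds). Time passes only in rows, so rows that repeat a pose let the fingers close, or fill a call up. It gives the time, the measured TCP pose, the force and the opening at its end, in the units of the state.
- monitor.get_obs(): the state, without advancing time (a new reading comes with each control period).
- viewer.camera(name): name is "scene" or "top" or "wrist"; returns (picture, depth): 480x640x3 uint8, blue, green, red; 480x640 float32, m along the optical axis (not along the pixel's ray), 0 where there is no reading.
- viewer.camera_model(name): a dict with "camera_matrix" (3x3 intrinsics, pixels), "distortion" ([k1, k2, p1, p2, k3] as OpenCV has them; the pictures are not rectified), "R" (3x3) and "t" (3): a world point X has camera coordinates R X + t; the wrist camera has in their place "mount" (4x4, takes a point from camera to tool coordinates, whose origin is the TCP and whose axes are the tool frame's). Camera axes: x right, y down, z forward; pixel columns grow to the right and rows downward; lengths in m; the calibration is good to about 2 mm. A picture is of the moment at which its call begins: read the wrist's pose just before it. camera_model takes no time and is no camera call.
- manip.hand_in(): hands the job in, once; it reports no verdict.
Trained networks look in the newest picture that a camera, given by its name, has taken for a name from the list of things; names that differ only in an ending like _2 or _b are one class to them, and where a whole thing is asked for, a point or a joint stands for the part that bears it (a point fixed in the world has none). Each returns a list of dicts, best first, with "score" (0 to 1); they miss things now and then, are a little off and sometimes report something else, mostly with a low value. They report only what shows in the picture. A call takes as long as a camera call. They do not tell look-alikes from the thing itself.
- viewer.recognise(target, camera): "box" ([left, top, width, height] in pixels, round what is visible of it).
- viewer.regions_of(target, camera): "region" (480x640 bool, what is visible of it) and "box" ([left, top, width, height] in pixels, round what is visible of it).
- viewer.spot_point(target, camera): "position" ([column, row] in pixels: a listed point, or the origin of a listed thing).
The state is a dict: "clock": time; "joint_pos": joint angles; "joint_velocities": joint speeds; "tau": joint torques, N m; "position": TCP position; "ee_rot": TCP orientation; "ft_force": force on the tool from outside, world axes, zero at the start; "torque": the same for the moment, N m; "grip_width": opening from 0.0 (shut) to 1.0 (fully open).
Only numpy, scipy, OpenCV 4.12 (cv2) and the standard library are available. Lean on these libraries where they do the work, as an engineer would, in place of code of your own. Each camera call takes 0.05 s, during which the arm holds its last target.

## Task

Slide the tape player over the desk, without lifting it, until its back and its left side lie against the two bars of the angle stop. Then take the vibration pick-up out of its holder block and hold it upright with its sprung tip inside the round mark on the player's lid (not the square one), pressing gently so that the tip is pushed about half-way in. The program finishes while still holding it there; leave the other things on the desk where they lie.

Things in the scene. Friction and masses are not known exactly. Their poses are not given: they have to be found in the camera images.
- player: Tape player lying flat, lid up, 27 mm high, 0.3 kg; slides on rubber feet at 1 to 4 N. Origin at desk level under it, x to its back, y to its left, z up. Faces: back x = +46, left y = +64, right y = -54 mm (thumb wheel 9 mm further at x 14 to 26), front x = -42 (keys out to -47 at y -43 to +6). Faces stand 4 to 22 mm above the desk, flat lid top 26 mm. Lid and keys are rigid.
- ring_mark (a point): Centre of the round mark, a thin paper ring of 15 mm diameter on top of the player's lid, left half: x = -6, y = +26, z = 26 mm in the player's frame.
- square_mark (a point): Centre of the square mark, a thin paper outline of 15 mm on top of the player's lid, right half (not to be probed).
- angle_stop: Two aluminium bars, 18 mm wide, 16 mm high, screwed to the desk in an L: back bar 100 mm to the right of the inside corner, left bar 110 mm towards the front. Origin: inside corner, desk level; x points through the back bar, y (left) through the left bar. A player at home has its origin at x = -46, y = -64 mm here, axes parallel.
- holder: Grey block 64 x 64 x 42 mm, fixed to the desk, with an upright bore of 25 mm diameter in the middle of its top, in which the pick-up hangs. Origin at desk level under the bore.
- probe: Vibration pick-up, a black round stick, 89 mm, 0.1 kg, hanging upright in the holder by its collar. Origin on its axis at the collar's underside (42 mm above the desk at the start), z up along it. Collar 36 mm diameter, 0 to 6 mm; above it the round grip, 23 mm diameter, 6 to 55 mm; below it a nose, 20 mm diameter, to -22 mm, then the sprung steel tip to -34 mm.
- probe_tip (a point): The rounded end of the pick-up's steel tip (9 mm diameter); 34 mm below the pick-up's origin when not pressed.
- plunger (a joint): How far the sprung tip is pushed into the pick-up: 0 m out, 0.010 m fully in. The spring gives about 1 N at the start of the travel, 3 N half-way, 5 N fully in.
- splicing_block: Bystander: pale metal block 26 x 115 x 13 mm. Origin at its underside's centre.
- roll_yellow: Bystander: flat roll of tape, 108 mm diameter, 13 mm high. Origin at its underside's centre.
- pen_1: Bystander: thick capped pen, 135 mm long, 16 mm thick. Origin under its middle.
Things that resemble listed ones, but are neither listed nor needed, are in the scene too. What is shaped like the probe but blue or green is not meant.

How it is judged:
By the outcome, as a careful person would: the job done as asked, in the order asked, and still so for the second after the job is handed in, while the arm keeps its last pose, push and grip.
It also fails if it takes over 72 s, if anything falls off the work surface, if the arm or the gripper's body presses on something with over 40 N, if the wrist force passes 120 N, or if a joint passes its speed limit or range.

## Working session

There is one attempt and no reset: what is moved stays moved. The work goes in short steps, Python scripts to look and compute and a tool call to move; the robot and the scene stay as the last step left them, time stands still between calls to the robot, and variables do not carry over. Pictures are saved under pics/ and viewed, and the job is handed in when it is done.

Besides the shell and the picture viewer there is one more tool, called as name(argument=value, ...), one argument or row to a line, values as JSON. send_rows: Moves the arm, as the interface text tells. Its arguments: {"type":"object","properties":{"grip":{"type":"array","items":{"type":"number"}},"offset":{"type":"array","items":{"type":"array","items":{"type":"number"}}},"twist":{"type":"array","items":{"type":"number"}},"newtons":{"type":"number"}},"required":["grip","offset","twist"]}

```bash
mkdir -p pics
python3 - <<'E'
from workcell import monitor, viewer, manip
import cv2
o=monitor.get_obs()
for k in o: print(k,o[k])
print(manip.tcp_to_grasp)
for n in("scene","top","wrist"):
    p,d=viewer.camera(n); cv2.imwrite(f"pics/a_{n}.png",p); print(n,viewer.camera_model(n))
E
```

```text
clock 0.0
joint_pos [-1.36058912  0.33281576 -0.06474085  1.46093141  0.02160012  1.34987506
 -0.08850365]
joint_velocities [-0.00152671 -0.00165176 -0.00035249  0.00064104  0.00036157  0.00205505
  0.00147028]
tau [ 6.12964868e-04 -6.25451303e+01  4.95358603e-02 -3.91606450e+01
  1.61970116e-02  9.86825471e-03 -6.34174739e-05]
position [0.14408415 0.6077585  0.20555582]
ee_rot [ 0.08163433  0.70236134 -0.08257451  0.70228615]
ft_force [-0.08648969 -0.39439559  1.44478424]
torque [ 0.01017354  0.02629345 -0.06923923]
grip_width 0.9987345837772724
0.0187
scene {'camera_matrix': array([[599.66012899,   0.        , 312.64769228],
       [  0.        , 599.66012899, 231.52282711],
       [  0.        ,   0.        ,   1.        ]]), 'distortion': array([-0.01184382,  0.        ,  0.        ,  0.        ,  0.        ]), 'R': array([[ 0.87179711,  0.48976498, -0.01000335],
       [ 0.36316924, -0.65988744, -0.65776643],
       [-0.32875205,  0.56980596, -0.75315553]]), 't': array([-0.43604533, -0.22260242,  1.61082035])}
top {'camera_matrix': array([[435.16636957,   0.        , 317.5775186
[... 312 characters left out ...]
  0.01609737, -0.97795311]]), 't': array([-0.1171232 ,  0.53831405,  0.92618497])}
wrist {'camera_matrix': array([[382.92403764,   0.        , 323.61151179],
       [  0.        , 382.92403764, 245.16984681],
       [  0.        ,   0.        ,   1.        ]]), 'distortion': array([-0.04612176,  0.        ,  0.        ,  0.        ,  0.        ]), 'mount': array([[-1.65783997e-03, -2.72434611e-01,  9.62172871e-01,
        -1.68792349e-01],
       [ 9.99998593e-01, -2.03455967e-04,  1.66540674e-03,
         2.76085008e-05],
       [-2.57954626e-04,  9.62174278e-01,  2.72434565e-01,
        -7.02210752e-02],
       [ 0.00000000e+00,  0.00000000e+00,  0.00000000e+00,
         1.00000000e+00]])}
```

View pics/a_top.png

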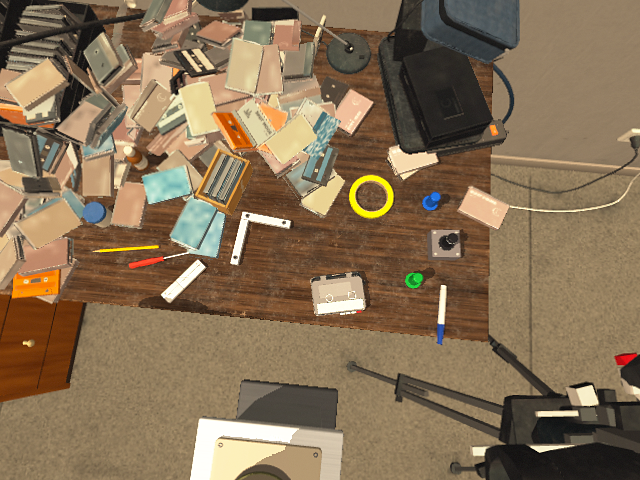

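View pics/a_scene.png

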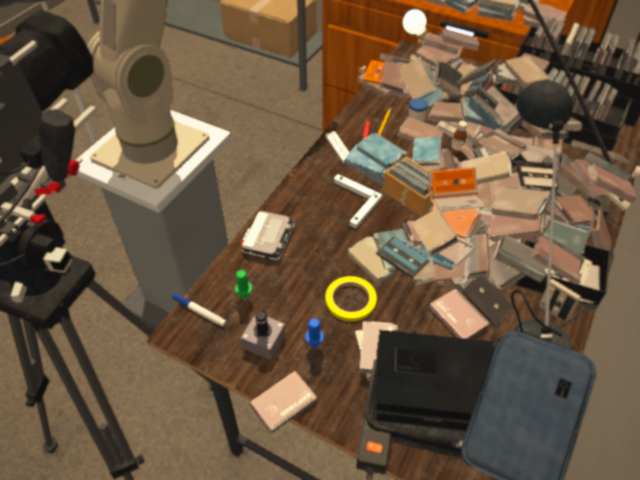

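View pics/a_wrist.png

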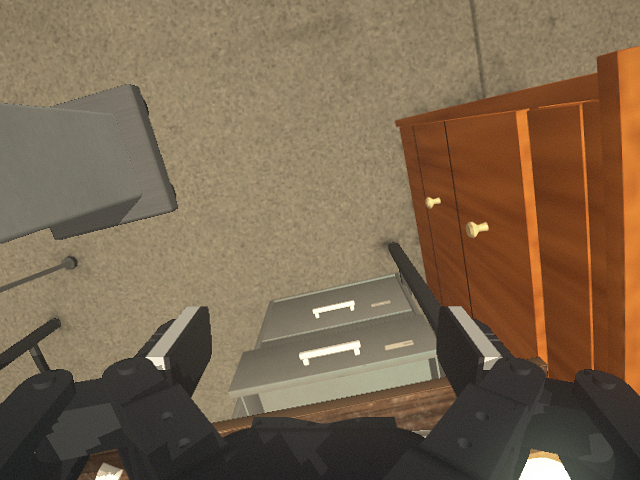

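```bash
cat > h.py <<'E'
from workcell import monitor, viewer, manip
import cv2, numpy as np
from scipy.spatial.transform import Rotation as Ro
def cam(n,obs=None):
    m=viewer.camera_model(n); K=m["camera_matrix"];D=m["distortion"]
    if n=="wrist":
        o=obs or monitor.get_obs(); T=np.eye(4);T[:3,:3]=Ro.from_quat(o["ee_rot"]).as_matrix();T[:3,3]=o["position"]
        M=T@m["mount"]; R=M[:3,:3].T; t=-R@M[:3,3]
    else: R,t=np.array(m["R"]),np.array(m["t"])
    return K,D,R,t
def back(c,px,z):
    K,D,R,t=c
    px=np.atleast_2d(np.array(px,float)); n=cv2.undistortPoints(px[:,None],K,D)[:,0]
    C=-R.T@t; d=np.c_[n,np.ones(len(n))]@R
    s=(z-C[2])/d[:,2]
    return C+s[:,None]*d
def proj(c,X):
    K,D,R,t=c
    return cv2.projectPoints(np.atleast_2d(np.array(X,float)),cv2.Rodrigues(R)[0],t,K,D)[0][:,0]
E
python3 - <<'E'
from h import *
c=cam("top"); p,d=viewer.camera("top"); 
for t in ["player","ring_mark","square_mark","angle_stop","holder","probe","probe_tip","splicing_block","roll_yellow","pen_1"]:
    for r in viewer.spot_point(t,"top")[:3]:
        z={"ring_mark":.026,"square_mark":.026,"probe":.042}.get(t,0)
        print(t,round(r["score"],2),np.round(r["position"],1),np.round(back(c,r["position"],z)[0],4))
print(monitor.get_obs()["clock"])
a=cv2.resize(p[200:360,220:480],None,fx=3,fy=3,interpolation=cv2.INTER_CUBIC)
cv2.imwrite("pics/b.png",a)
E
```

```text
player 0.76 [340.7 290.9] [ 0.4565 -0.1271  0.    ]
ring_mark 0.7 [328.1 294. ] [ 0.4437 -0.0979  0.026 ]
square_mark 0.65 [355.  292.7] [ 0.4527 -0.1586  0.026 ]
angle_stop 0.71 [250.4 219.8] [0.6064 0.1056 0.    ]
holder 0.9 [439.7 245. ] [ 0.5894 -0.3533  0.    ]
probe 0.65 [426.  200.7] [ 0.6825 -0.3057  0.042 ]
probe 0.65 [414.7 278.5] [ 0.4962 -0.2889  0.042 ]
probe 0.48 [447.2 244.3] [ 0.5826 -0.359   0.042 ]
splicing_block 0.62 [184.9 282.2] [0.4409 0.2382 0.    ]
roll_yellow 0.83 [369.9 196.4] [ 0.6945 -0.1781  0.    ]
pen_1 0.87 [443.4 314.5] [ 0.4257 -0.3682  0.    ]
0.7
```

View pics/b.png

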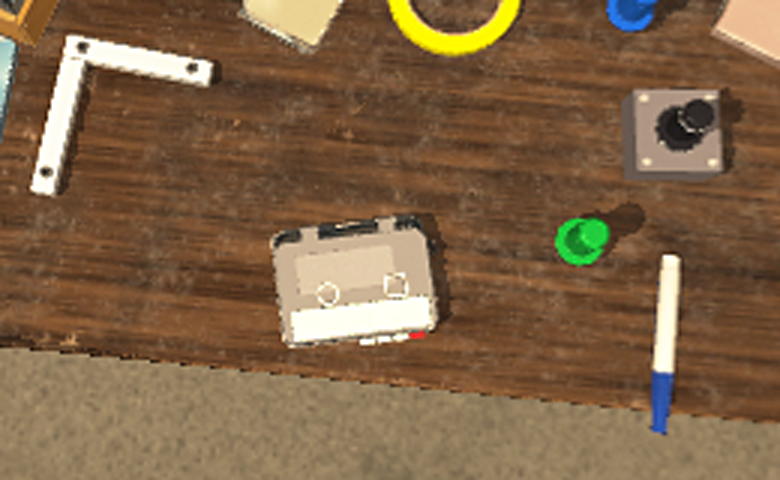

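```bash
cat >> h.py <<'E'
def plan(xyz=None,yaw=None):
    """prints offset mm in tool axes and twist deg to reach TCP xyz with yaw=world angle of tool y axis (deg)"""
    o=monitor.get_obs(); R=Ro.from_quat(o["ee_rot"]).as_matrix()
    cy=np.degrees(np.arctan2(R[1,1],R[0,1]))
    print("t %.2f pos"%o["clock"],np.round(o["position"],4),"xaxis",np.round(R[:,0],3),"yaw y %.2f"%cy,"F",np.round(o["ft_force"],1),"w %.3f"%o["grip_width"])
    if xyz is not None:
        print("offset",np.round(R.T@(np.array(xyz)-o["position"])*1000,1))
    if yaw is not None:
        # twist about tool x (down): positive twist => tool y toward tool z
        s=(yaw-cy+90)%180-90
        print("twist",round(-s,2))
E
python3 - <<'E'
from h import *
plan([.45,0.03,.3],90)
p,d=viewer.camera("top")
a=cv2.resize(p[200:280,220:310],None,fx=8,fy=8,interpolation=cv2.INTER_CUBIC)
cv2.imwrite("pics/c.png",a)
a=cv2.resize(p[262:322,300:380],None,fx=10,fy=10,interpolation=cv2.INTER_CUBIC)
cv2.imwrite("pics/d.png",a)
E
```

```text
t 0.70 pos [0.1441 0.6082 0.2064] xaxis [-0.  0. -1.] yaw y 76.66 F [-1.2  0.5  0.3] w 0.997
offset [ -93.7 -492.   431. ]
twist -13.34
```

View pics/c.png

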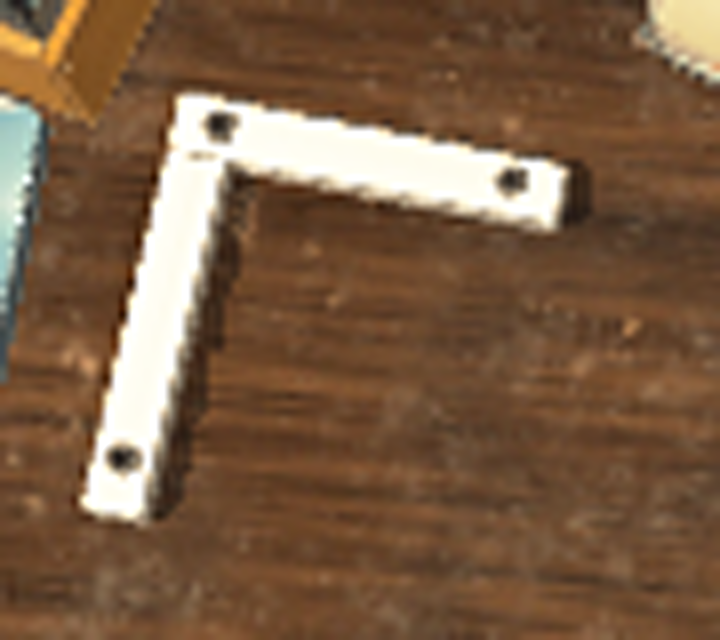

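View pics/d.png

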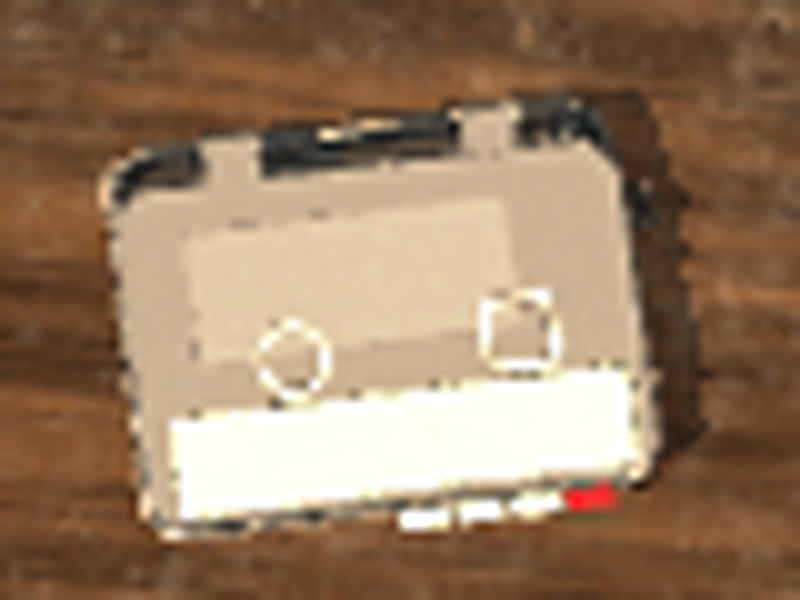

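Run:
```python
from h import *
c=cam("top")
S=back(c,[[247.6,220.5],[288.2,228.2],[238.2,264.5],[241.6,211.5]],.016); print(np.round(S,4))
v=S[1]-S[0];w=S[2]-S[0];print(np.linalg.norm(v),np.linalg.norm(w), "yaw from back bar",np.degrees(np.arctan2(-v[1],-v[0]))-90,"left",np.degrees(np.arctan2(-w[1],-w[0])))
P=back(c,[[329.0,297.6],[351.6,294.5]],.026);print(P); u=P[0]-P[1]; yaw=np.arctan2(u[1],u[0])-np.pi/2
Rz=lambda a:np.array([[np.cos(a),-np.sin(a)],[np.sin(a),np.cos(a)]])
print("player yaw",np.degrees(yaw),"origin",P[0,:2]-Rz(yaw)@[-.006,.026], "d",np.linalg.norm(u))
```

```text
[[0.5999 0.1091 0.016 ]
 [0.5907 0.0108 0.016 ]
 [0.4925 0.1169 0.016 ]
 [0.6206 0.1262 0.016 ]]
0.09871741248146551 0.10775455528241494 yaw from back bar -5.334629430277275 left -4.150519634600392
[[ 0.43574329 -0.10068976  0.026     ]
 [ 0.44783728 -0.15126614  0.026     ]]
player yaw 13.448228467818584 origin [ 0.4476255  -0.12458145] d 0.052002257909465006
```

send_rows(
  grip=[0, 0, 0, 0, 0],
  offset=[
    [-40, 0, 0],
    [-90, 0, 0],
    [-94, -30, 30],
    [-94, -60, 60],
    [-94, -90, 90],
  ],
  twist=[0, 0, -3, -8, -13],
)

```text
clock: 1.17
position: [0.2094, 0.5026, 0.3015]
ee_rot: [0.001, 0.707, 0.001, 0.707]
ft_force: [1.2, 0.0, 0.1]
grip_width: 0.998
```

send_rows(
  grip=[0, 0, 0, 0, 0],
  offset=[
    [0, -35, 20],
    [0, -70, 40],
    [0, -105, 60],
    [0, -140, 80],
    [0, -175, 100],
  ],
  twist=[0, 0, 0, 0, 0],
)

```text
clock: 1.58
position: [0.3085, 0.3257, 0.3005]
ee_rot: [0.002, 0.707, -0.002, 0.707]
ft_force: [0.9, 1.2, 0.2]
grip_width: 1.0
```

send_rows(
  grip=[0, 0, 0, 0, 0],
  offset=[
    [0, -35, 15],
    [0, -70, 40],
    [0, -105, 60],
    [0, -140, 80],
    [0, -175, 100],
  ],
  twist=[0, 0, 0, 0, 0],
)

```text
clock: 2.0
position: [0.4074, 0.1499, 0.3006]
ee_rot: [0.003, 0.707, -0.002, 0.707]
ft_force: [1.5, 1.3, 0.2]
grip_width: 1.001
```

send_rows(
  grip=[0, 0, 0, 0, 0],
  offset=[
    [0, -35, 15],
    [0, -70, 30],
    [0, -105, 40],
    [0, -120, 40],
    [0, -120, 40],
  ],
  twist=[0, 0, 0, 0, 0],
)

```text
clock: 2.42
position: [0.4465, 0.0275, 0.3006]
ee_rot: [0.005, 0.707, -0.004, 0.707]
ft_force: [0.5, -0.8, -0.2]
grip_width: 1.001
```

Run:
```python
from h import *
plan([.45,0.03,.3],90)
p,d=viewer.camera("wrist"); cv2.imwrite("pics/e.png",p)
```

```text
t 2.42 pos [0.4465 0.0275 0.3006] xaxis [ 0.001  0.    -1.   ] yaw y 89.28 F [ 0.5 -0.8 -0.2] w 1.001
offset [0.6 2.5 3.4]
twist -0.72
```

View pics/e.png

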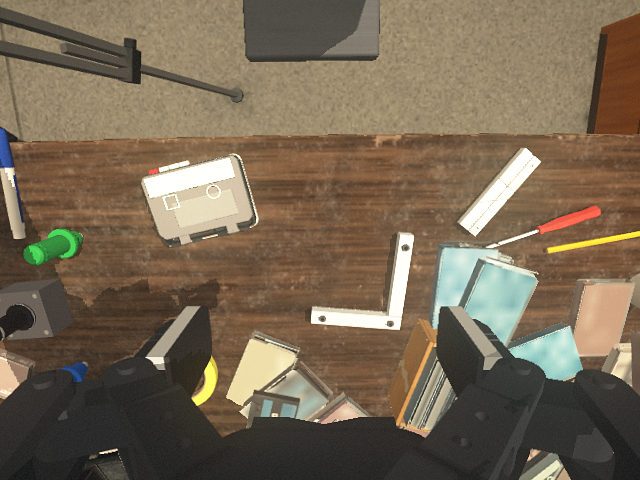

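Run:
```python
import cv2
p=cv2.imread("pics/e.png")
cv2.imwrite("pics/f.png",cv2.resize(p[225:335,300:420],None,fx=5,fy=5,interpolation=cv2.INTER_CUBIC))
cv2.imwrite("pics/g.png",cv2.resize(p[145:250,135:265],None,fx=5,fy=5,interpolation=cv2.INTER_CUBIC))
```

```text
(no output)
```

View pics/f.png

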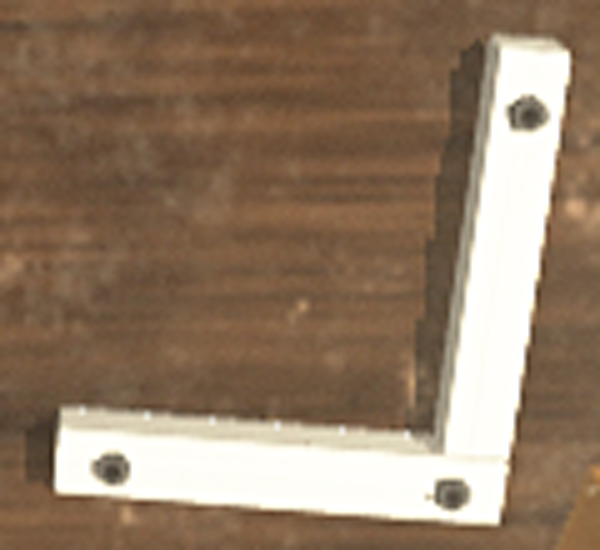

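View pics/g.png

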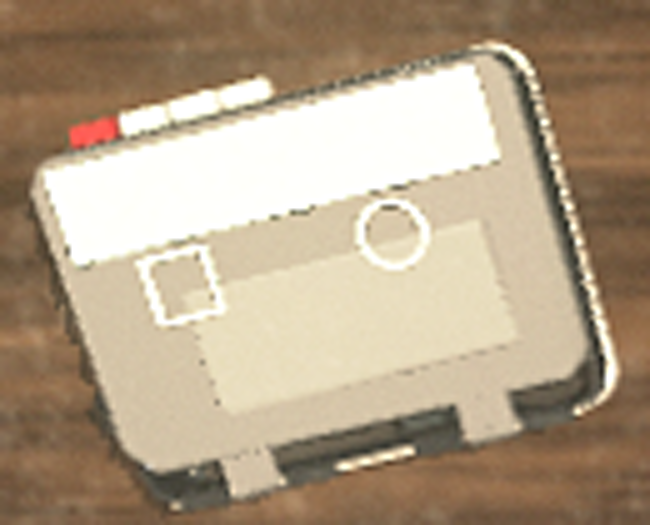

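Run:
```python
from h import *
c=cam("wrist")
q=lambda l,o:[[x/5-.4+o[0],y/5-.4+o[1]] for x,y in l]
S=back(c,q([(443,452),(58,430),(498,48)],(300,225)),.016); print(np.round(S,4))
v=S[1]-S[0];w=S[2]-S[0];print(np.linalg.norm(v),np.linalg.norm(w), "yaw from back bar",np.degrees(np.arctan2(-v[1],-v[0]))-90,"left",np.degrees(np.arctan2(-w[1],-w[0])))
P=back(c,q([(393,234),(180,285)],(135,145)),.026);print(P); u=P[0]-P[1]; yaw=np.arctan2(u[1],u[0])-np.pi/2
Rz=lambda a:np.array([[np.cos(a),-np.sin(a)],[np.sin(a),np.cos(a)]])
O=P[0,:2]-Rz(yaw)@[-.006,.026]
print("player yaw",np.degrees(yaw),"origin",O)
for a in [(46,64),(46,-54),(-42,-54),(-42,64),(-47,-43),(-47,6)]: print(a,np.round(O+Rz(yaw)@np.array(a)/1000,4))
E=back(c,[[300,135],[100,137]],0);print("edge",E)
```

```text
[[0.6002 0.1142 0.016 ]
 [0.5927 0.014  0.016 ]
 [0.4918 0.1236 0.016 ]]
0.1004120910440485 0.10881993868500461 yaw from back bar -4.251466429979658 left -4.939597834621074
[[ 0.43573574 -0.09673927  0.026     ]
 [ 0.44700131 -0.14817741  0.026     ]]
player yaw 12.353406422395016 origin [ 0.44715929 -0.12085364]
(46, 64) [ 0.4784 -0.0485]
(46, -54) [ 0.5036 -0.1638]
(-42, -54) [ 0.4177 -0.1826]
(-42, 64) [ 0.3924 -0.0673]
(-47, -43) [ 0.4104 -0.1729]
(-47, 6) [ 0.4   -0.125]
edge [[ 0.37368864  0.00427929  0.        ]
 [ 0.3717078  -0.23619521  0.        ]]
```

Run:
```python
from h import *
plan([.383,-.137,.06],98.6)
```

```text
t 2.47 pos [0.4463 0.0302 0.3006] xaxis [ 0.001  0.001 -1.   ] yaw y 89.46 F [-0.5  0.7 -0.2] w 1.004
offset [ 240.4 -168.   -61.8]
twist -9.14
```

send_rows(
  grip=[76, 76, 76, 76, 76],
  offset=[
    [20, -35, -12],
    [40, -70, -25],
    [60, -105, -40],
    [80, -140, -52],
    [100, -167, -62],
  ],
  twist=[-3, -6, -9, -9, -9],
)

```text
clock: 2.88
position: [0.3826, -0.1354, 0.1997]
ee_rot: [-0.054, 0.705, 0.054, 0.706]
ft_force: [0.7, -0.1, 0.8]
grip_width: 0.703
```

send_rows(
  grip=[76, 76, 76, 76, 76],
  offset=[
    [35, 0, 0],
    [70, 0, 0],
    [105, 0, 0],
    [140, 0, 0],
    [140, 0, 0],
  ],
  twist=[0, 0, 0, 0, 0],
)

```text
clock: 3.3
position: [0.3795, -0.1334, 0.0557]
ee_rot: [-0.054, 0.708, 0.054, 0.702]
ft_force: [-1.4, 0.6, 0.1]
grip_width: 0.697
```

Run:
```python
from h import *
plan([.383,-.137,.003],98.6)
p,d=viewer.camera("wrist"); cv2.imwrite("pics/h.png",p)
p,d=viewer.camera("top"); cv2.imwrite("pics/i.png",cv2.resize(p[230:350,280:440],None,fx=4,fy=4))
```

```text
t 3.30 pos [ 0.3795 -0.1334  0.0557] xaxis [-0.008 -0.002 -1.   ] yaw y 98.77 F [-1.4  0.6  0.1] w 0.697
offset [52.7 -4.1  3.3]
twist 0.17
```

View pics/h.png

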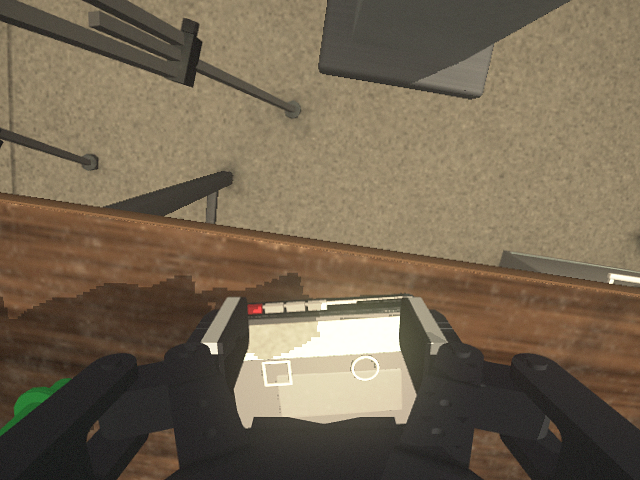

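View pics/i.png

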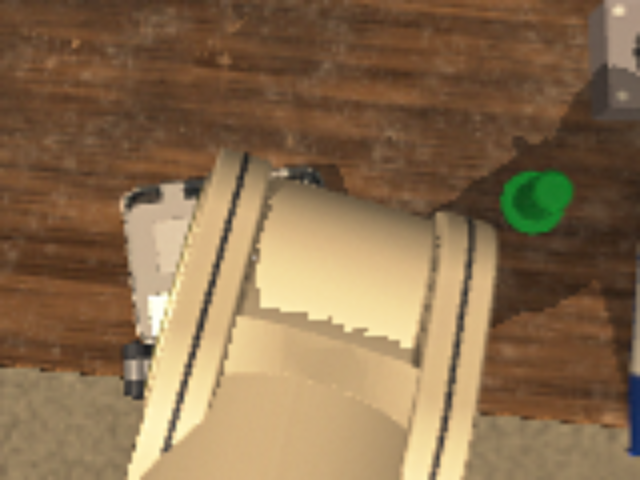

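send_rows(
  grip=[76, 76, 76, 76, 76],
  offset=[
    [15, -2, 0],
    [30, -3, 0],
    [40, -3, 0],
    [51, -3, 0],
    [51, -3, 0],
  ],
  twist=[0, 0, 0, 0, 0],
)

```text
clock: 3.82
position: [0.3847, -0.1368, 0.01]
ee_rot: [-0.054, 0.705, 0.054, 0.705]
ft_force: [-0.5, 1.0, -0.0]
grip_width: 0.703
```

Run:
```python
from h import *
plan([.383,-.137,.003],98.6)
p,d=viewer.camera("wrist"); cv2.imwrite("pics/j.png",p)
```

```text
t 3.82 pos [ 0.3847 -0.1368  0.01  ] xaxis [ 0.001  0.001 -1.   ] yaw y 98.76 F [-0.5  1.  -0. ] w 0.703
offset [ 7.   0.  -1.7]
twist 0.16
```

View pics/j.png

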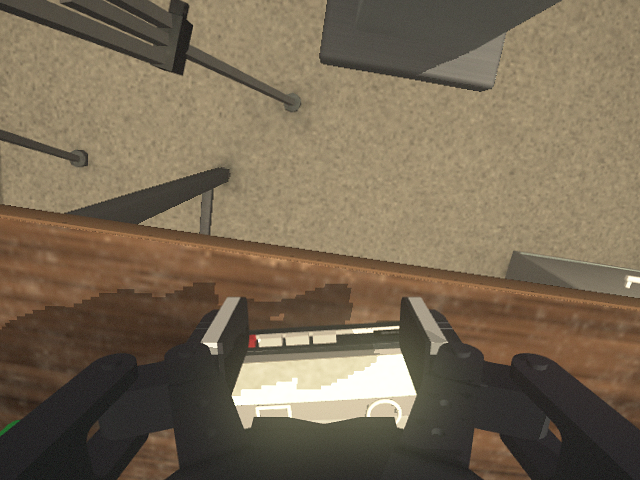

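send_rows(
  grip=[76, 76, 76, 76, 76],
  offset=[
    [6, 5, 0],
    [6, 5, 8],
    [6, 5, 14],
    [6, 5, 20],
    [6, 5, 26],
  ],
  twist=[0, 0, 0, 2, 4],
)

```text
clock: 4.28
position: [0.4098, -0.1285, 0.0039]
ee_rot: [-0.027, 0.706, 0.028, 0.707]
ft_force: [0.4, -0.1, -0.2]
grip_width: 0.704
```

Run:
```python
from h import *
plan()
p,d=viewer.camera("wrist"); cv2.imwrite("pics/k.png",p)
```

```text
t 4.28 pos [ 0.4098 -0.1285  0.0039] xaxis [ 0.001  0.001 -1.   ] yaw y 94.48 F [ 0.4 -0.1 -0.2] w 0.704
```

View pics/k.png

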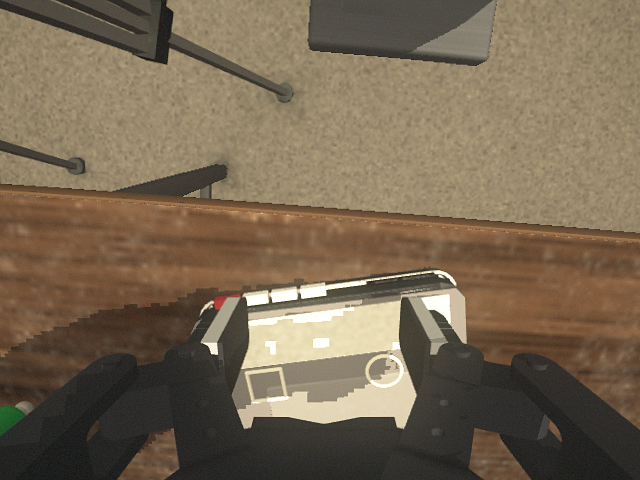

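Run:
```python
from h import *
c=cam("wrist")
print(proj(c,monitor.get_obs()["position"]))
print(np.round(back(c,[[220,300],[440,273],[250,288]],.020),4))
print(np.round(back(c,[[382,370],[267,384]],.026),4))
R=Ro.from_quat(monitor.get_obs()["ee_rot"]).as_matrix();p=monitor.get_obs()["position"]
for x in (0,-5):
  for y in (30,44):
    for z in(-11,11): print(x,y,z,proj(c,p+R@np.array([x,y,z])/1000).round(), proj(c,p+R@np.array([x,-y,z])/1000).round())
```

```text
[[322.19531951 290.33167817]]
[[ 0.412  -0.1727  0.02  ]
 [ 0.3925 -0.0795  0.02  ]
 [ 0.4054 -0.1598  0.02  ]]
[[ 0.4375 -0.0998  0.026 ]
 [ 0.4486 -0.1503  0.026 ]]
0 30 -11 [[386. 268.]] [[258. 268.]]
0 30 11 [[384. 311.]] [[260. 311.]]
0 44 -11 [[416. 268.]] [[228. 268.]]
0 44 11 [[413. 311.]] [[231. 311.]]
-5 30 -11 [[388. 272.]] [[256. 272.]]
-5 30 11 [[386. 316.]] [[258. 316.]]
-5 44 -11 [[419. 272.]] [[225. 272.]]
-5 44 11 [[416. 316.]] [[229. 316.]]
```

Run:
```python
from h import *
p,d=viewer.camera("wrist")
m=viewer.camera_model("wrist");K=m["camera_matrix"];M=m["mount"]
for r in range(270,400,12):
    row=[]
    for u in list(range(195,260,8)):
        z=d[r,u]; n=cv2.undistortPoints(np.array([[[u,r]]],float),K,m["distortion"])[0,0]
        X=M@np.array([n[0]*z,n[1]*z,z,1]); row.append("%4d,%4d,%4d|"%tuple(X[:3]*1000))
    print(r,*row)
```

```text
270    2, -60,  -9|    1, -56,  -9|    1, -52,  -9|    2, -48,  -9|    2, -45,  -9|    2, -41,  -9|    1, -37,  -9|    1, -33,  -9|    2, -29,  -9|
282    2, -61,  -3|    1, -56,  -3|    1, -53,  -3|    2, -49,  -3|    2, -45,  -3|    1, -41,  -3|    2, -37,  -3|    2, -34,  -3|    1, -30,  -3|
294    2, -61,   2|    0, -57,   2|    1, -53,   2|  -14, -44,  -4|  -16, -40,  -5|  -15, -37,  -4|  -18, -33,  -5|  -19, -30,  -6|  -17, -26,  -5|
306    1, -62,   9|   -7, -55,   4|   -9, -50,   3|  -17, -44,   0|  -43, -33, -12|  -43, -31, -12|  -37, -29,  -9|  -21, -29,  -1|  -21, -26,  -2|
318    2, -62,  15|  -45, -42,  -8|  -44, -39,  -7|  -52, -34, -11|  -53, -31, -12| -168,   0, -70|  -39, -29,  -5|  -24, -29,   2|  -25, -26,   1|
330  -54, -42,  -8|  -54, -39,  -8| -168,   0, -70|  -61, -32, -12|  -61, -29, -11|  -53, -29,  -7|  -41, -29,  -1|  -24, -29,   7|  -25, -26,   7|
342  -69, -37, -12|  -68, -34, -12|  -68, -32, -11|  -67, -30, -11|  -63, -29,  -9|  -54, -29,  -3|  -42, -29,   2|  -25, -29,  12|  -25, -26,  12|
354  -75, -35, -12|  -76, -32, -12|  -68, -32,  -8|  -69, -30,  -8|  -66, -28,  -6|  -56, -29,   0|  -44, -29,   6|  -25, -30,  18|  -24, -26,  19|
366  -82, -32, -13|  -83, -30, -13|  -82, -28, -13|  -68, -31,  -3|  -66, -29,  -2|  -55, -29,   4|  -25, -34,  24|  -23, -31,  26|  -23, -27,  25|
378  -87, -31, -12|  -94, -26, -17|  -95, -24, -18|  -95, -22, -18|  -67, -29,   1|  -57, -29,   8|  -22, -35,  32|  -23, -31,  32|  -22, -27,  32|
390  -99, -26, -18|  -99, -25, -18|  -99, -23, -18|  -98, -21, -18|  -98, -20, -17|  -23, -38,  37|  -22, -35,  38|  -24, -31,  37|  -24, -28,  37|
```

send_rows(
  grip=[76, 255, 255, 255, 255],
  offset=[
    [-30, 0, 0],
    [-40, 0, -10],
    [-40, 0, -20],
    [-40, 0, -35],
    [-40, 0, -35],
  ],
  twist=[0, 0, 0, 0, 0],
)

```text
clock: 4.8
position: [0.3714, -0.1319, 0.0429]
ee_rot: [-0.027, 0.707, 0.029, 0.706]
ft_force: [-0.5, 0.6, -0.6]
grip_width: 0.137
```

```bash
cat >> h.py <<'E'
def tooldepth():
    p,d=viewer.camera("wrist")
    m=viewer.camera_model("wrist");K=m["camera_matrix"];M=m["mount"]
    u,v=np.meshgrid(np.arange(640.),np.arange(480.)); n=cv2.undistortPoints(np.stack([u,v],-1).reshape(-1,1,2),K,m["distortion"])[:,0]
    z=d.reshape(-1); X=np.c_[n*z[:,None],z]@M[:3,:3].T+M[:3,3]
    X[z==0]=np.nan
    return p,X.reshape(480,640,3)
E
python3 - <<'E'
from h import *
plan()
p,X=tooldepth(); cv2.imwrite("pics/l.png",p); np.save("X.npy",X)
for c in (300,315,322,330): print(c,[(r,*np.round(X[r,c]*1000).tolist()) for r in range(250,420,8)])
E
```

```text
t 4.80 pos [ 0.3714 -0.1319  0.0429] xaxis [-0.001  0.002 -1.   ] yaw y 94.57 F [-0.5  0.6 -0.6] w 0.137
300 [(250, 783.0, -59.0, 213.0), (258, 54.0, -14.0, 1.0), (266, 41.0, -13.0, 2.0), (274, 40.0, -13.0, 6.0), (282, 40.0, -13.0, 11.0), (290, 42.0, -13.0, 17.0), (298, -35.0, -8.0, -11.0), (306, -43.0, -8.0, -12.0), (314, -50.0, -7.0, -12.0), (322, -55.0, -7.0, -12.0), (330, -62.0, -7.0, -12.0), (338, -63.0, -7.0, -11.0), (346, -64.0, -7.0, -8.0), (354, -63.0, -7.0, -4.0), (362, -63.0, -7.0, -2.0), (370, -64.0, -7.0, 0.0), (378, -65.0, -7.0, 3.0), (386, -64.0, -7.0, 6.0), (394, -63.0, -7.0, 10.0), (402, 15.0, -13.0, 75.0), (410, 14.0, -13.0, 80.0), (418, 15.0, -13.0, 86.0)]
315 [(250, 781.0, -20.0, 212.0), (258, 55.0, -5.0, 2.0), (266, 41.0, -4.0, 2.0), (274, 41.0, -4.0, 7.0), (282, 41.0, -4.0, 12.0), (290, 41.0, -4.0, 17.0), (298, 41.0, -4.0, 22.0), (306, 40.0, -4.0, 27.0), (314, 41.0, -4.0, 32.0), (322, 36.0, -4.0, 35.0), (330, 21.0, -4.0, 32.0), (338, 17.0, -4.0, 35.0), (346, 13.0, -4.0, 37.0), (354, 14.0, -4.0, 43.0), (362, 13.0, -4.0, 48.0), (370, 14.0, -4.0, 53.0), (378, 13.0,
[... 523 characters left out ...]
 14.0, -0.0, 53.0), (378, 15.0, -0.0, 59.0), (386, 15.0, -0.0, 64.0), (394, 17.0, -0.0, 71.0), (402, 15.0, -0.0, 75.0), (410, 14.0, -0.0, 80.0), (418, 14.0, -0.0, 85.0)]
330 [(250, 780.0, 18.0, 212.0), (258, 57.0, 5.0, 2.0), (266, 43.0, 4.0, 3.0), (274, 42.0, 4.0, 7.0), (282, 41.0, 4.0, 12.0), (290, 41.0, 5.0, 17.0), (298, 41.0, 5.0, 22.0), (306, 41.0, 5.0, 27.0), (314, 42.0, 5.0, 33.0), (322, 33.0, 4.0, 34.0), (330, 24.0, 4.0, 34.0), (338, 15.0, 4.0, 34.0), (346, 16.0, 4.0, 39.0), (354, 14.0, 4.0, 43.0), (362, 13.0, 4.0, 48.0), (370, nan, nan, nan), (378, 13.0, 4.0, 58.0), (386, 15.0, 4.0, 64.0), (394, 16.0, 4.0, 70.0), (402, 15.0, 4.0, 75.0), (410, 15.0, 4.0, 81.0), (418, 14.0, 4.0, 85.0)]
```

View pics/l.png

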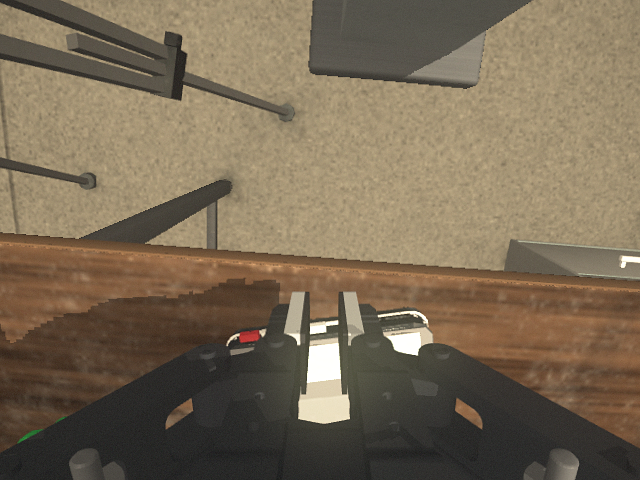

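Run:
```python
from h import *
X=np.load("X.npy")
for c in (292,297,302,347,352): print(c,[(r,*np.round(X[r,c]*1000).tolist()) for r in range(286,302,2)])
p,d=viewer.camera("scene"); cv2.imwrite("pics/m.png",cv2.resize(p[130:290,180:380],None,fx=4,fy=4))
c=cam("scene"); print(proj(c,monitor.get_obs()["position"]))
```

```text
292 [(286, 41.0, -18.0, 14.0), (288, 41.0, -18.0, 16.0), (290, 41.0, -18.0, 17.0), (292, -31.0, -12.0, -12.0), (294, -33.0, -12.0, -12.0), (296, -35.0, -11.0, -12.0), (298, -36.0, -11.0, -12.0), (300, -39.0, -11.0, -12.0)]
297 [(286, 42.0, -15.0, 15.0), (288, 41.0, -15.0, 16.0), (290, 40.0, -15.0, 16.0), (292, -30.0, -10.0, -12.0), (294, -33.0, -10.0, -12.0), (296, -33.0, -10.0, -12.0), (298, -36.0, -9.0, -12.0), (300, -37.0, -9.0, -11.0)]
302 [(286, 41.0, -12.0, 14.0), (288, 40.0, -12.0, 15.0), (290, 40.0, -12.0, 16.0), (292, -30.0, -8.0, -12.0), (294, -34.0, -8.0, -12.0), (296, -34.0, -8.0, -12.0), (298, -37.0, -7.0, -12.0), (300, -37.0, -7.0, -11.0)]
347 [(286, 41.0, 14.0, 14.0), (288, 40.0, 14.0, 15.0), (290, 41.0, 15.0, 17.0), (292, -30.0, 10.0, -12.0), (294, -33.0, 10.0, -12.0), (296, -34.0, 9.0, -12.0), (298, -37.0, 9.0, -12.0), (300, -38.0, 9.0, -12.0)]
352 [(286, 42.0, 17.0, 15.0), (288, 40.0, 17.0, 15.0), (290, 41.0, 17.0, 17.0), (292, -31.0, 12.0, -12.0), (294, -32.0, 12.0, -12.0), (296, -34.0, 11.0, -12.0), (298, -36.0, 11.0, -12.0), (300, -38.0, 11.0, -12.0)]
[[236.67929742 219.07500135]]
```

View pics/m.png

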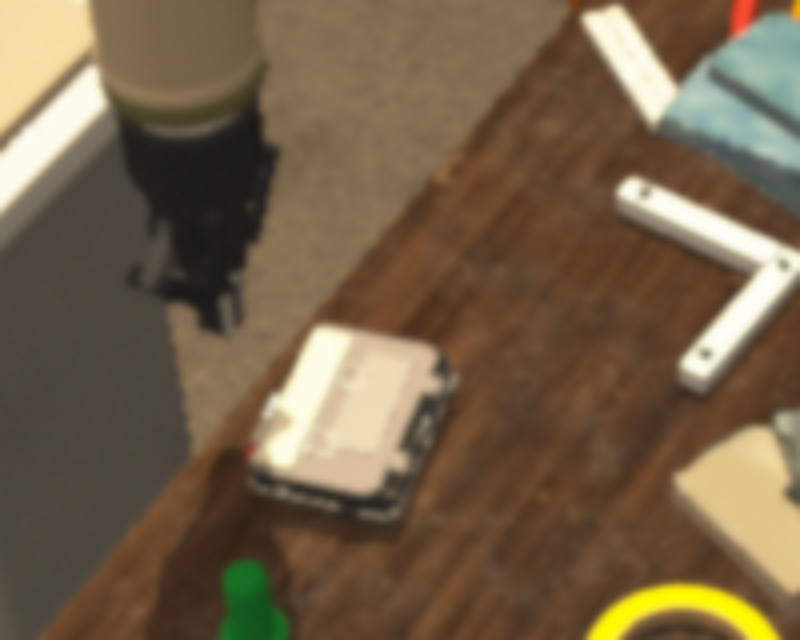

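send_rows(
  grip=[76, 76, 76, 76, 76],
  offset=[
    [0, -2, 11],
    [5, -2, 11],
    [25, -2, 11],
    [50, -2, 11],
    [70, -2, 11],
  ],
  twist=[-4, -4, -4, -4, -4],
)

```text
clock: 5.32
position: [0.3848, -0.1332, -0.0284]
ee_rot: [-0.053, 0.705, 0.052, 0.705]
ft_force: [0.3, 1.0, -0.4]
grip_width: 0.695
```

Run:
```python
from h import *
plan([.383,-.134,-.028],98.6)
p,d=viewer.camera("wrist"); cv2.imwrite("pics/n.png",p)
```

```text
t 5.32 pos [ 0.3848 -0.1332 -0.0284] xaxis [-0.    -0.002 -1.   ] yaw y 98.58 F [ 0.3  1.  -0.4] w 0.695
offset [-0.4 -0.5 -1.9]
twist -0.02
```

View pics/n.png

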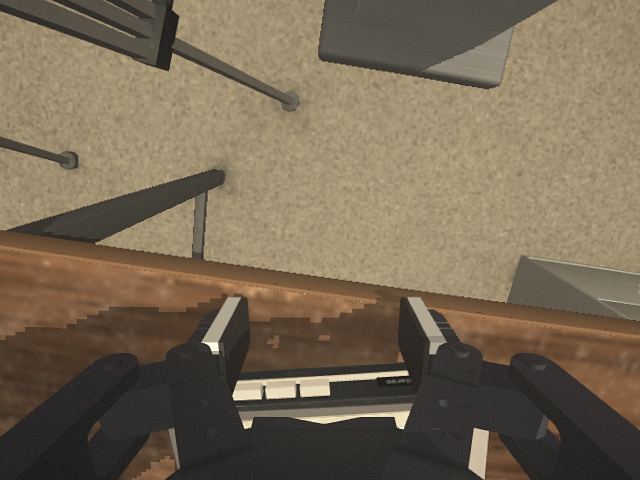

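send_rows(
  grip=[76, 76, 76, 76, 76],
  offset=[
    [0, 0, 5],
    [0, 0, 10],
    [0, 0, 15],
    [0, 0, 20],
    [0, 0, 25],
  ],
  twist=[0, 0, 0, 1, 2],
)

```text
clock: 5.78
position: [0.4099, -0.1288, -0.0267]
ee_rot: [-0.04, 0.706, 0.041, 0.706]
ft_force: [-0.6, -0.1, -1.7]
grip_width: 0.701
```

Run:
```python
from h import *
plan()
p,d=viewer.camera("wrist"); cv2.imwrite("pics/o.png",p)
```

```text
t 5.78 pos [ 0.4099 -0.1288 -0.0267] xaxis [-0.  0. -1.] yaw y 96.55 F [-0.6 -0.1 -1.7] w 0.701
```

View pics/o.png

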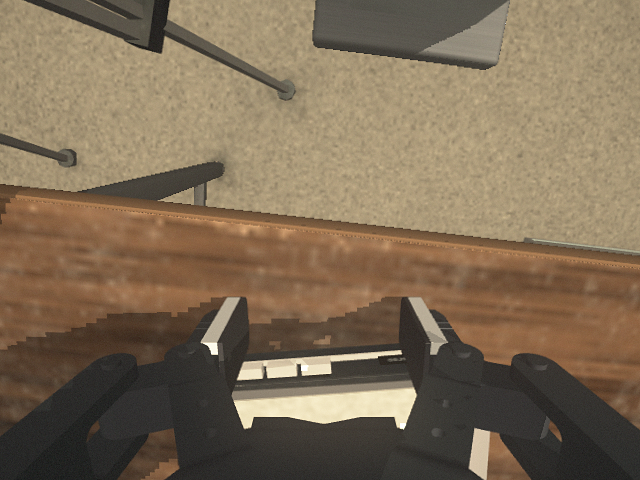

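send_rows(
  grip=[76, 76, 76, 76, 76],
  offset=[
    [0, 0, 7],
    [0, 0, 14],
    [0, 0, 21],
    [0, 0, 28],
    [0, 0, 35],
  ],
  twist=[2, 4, 6, 8, 10],
)

```text
clock: 6.25
position: [0.4447, -0.1247, -0.0267]
ee_rot: [0.021, 0.707, -0.021, 0.707]
ft_force: [-0.7, -0.2, -0.5]
grip_width: 0.701
```

Run:
```python
from h import *
plan([.472,-.121,-.027],81.4)
p,d=viewer.camera("wrist"); cv2.imwrite("pics/p.png",p)
```

```text
t 6.25 pos [ 0.4447 -0.1247 -0.0267] xaxis [ 0.     0.001 -1.   ] yaw y 86.55 F [-0.7 -0.2 -0.5] w 0.701
offset [ 0.3  5.3 27. ]
twist 5.15
```

View pics/p.png

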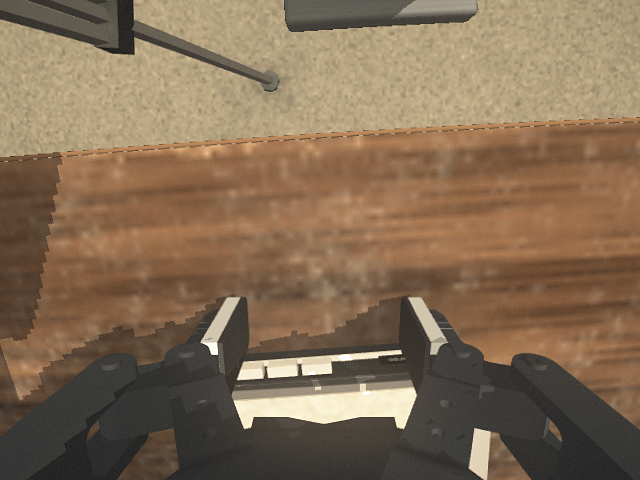

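send_rows(
  grip=[76, 76, 76, 76, 76],
  offset=[
    [0, 0, 7],
    [0, 0, 14],
    [0, 0, 20],
    [0, 0, 26],
    [0, 0, 26],
  ],
  twist=[1, 2, 4, 5, 5],
)

```text
clock: 6.72
position: [0.4717, -0.1267, -0.0265]
ee_rot: [0.051, 0.705, -0.052, 0.706]
ft_force: [0.4, 0.7, -0.1]
grip_width: 0.702
```

send_rows(
  grip=[76, 76, 120, 170, 170],
  offset=[
    [0, 0, -15],
    [-40, 0, -15],
    [-80, 0, -15],
    [-120, -20, -15],
    [-140, -50, -15],
  ],
  twist=[0, 0, 0, 0, 0],
)

```text
clock: 7.13
position: [0.4499, -0.1727, 0.1162]
ee_rot: [0.05, 0.704, -0.049, 0.706]
ft_force: [1.6, 0.4, 0.4]
grip_width: 0.338
```

Run:
```python
from h import *
plan()
p,d=viewer.camera("wrist"); cv2.imwrite("pics/q.png",p)
```

```text
t 7.13 pos [ 0.4499 -0.1727  0.1162] xaxis [ 0.003  0.001 -1.   ] yaw y 81.93 F [1.6 0.4 0.4] w 0.338
```

View pics/q.png

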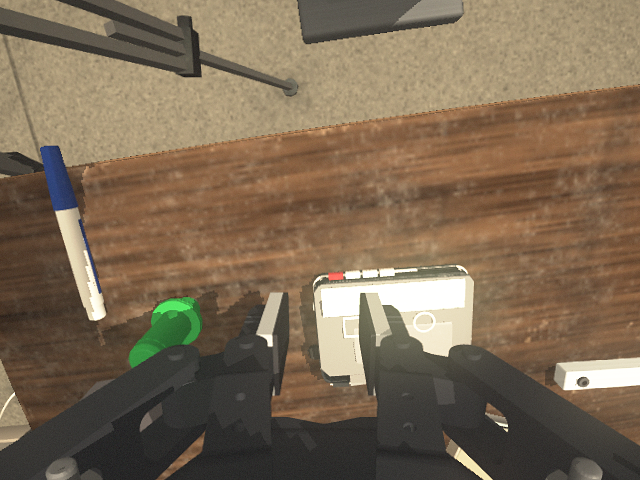

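```bash
cat >> h.py <<'E'
Rz=lambda a:np.array([[np.cos(a),-np.sin(a)],[np.sin(a),np.cos(a)]])
CORNER=np.array([.600,.112]); SY=np.radians(-4.7)
def player(P):
    u=P[0]-P[1]; yaw=np.arctan2(u[1],u[0])-np.pi/2
    O=P[0,:2]-Rz(yaw)@[-.006,.026]
    print("player yaw %.1f"%np.degrees(yaw),"origin",O.round(4),"stop frame",(Rz(SY).T@(O-CORNER)*1000).round(1),"goal -46 -64")
    return O,yaw
E
python3 - <<'E'
from h import *
c=cam("wrist"); P=back(c,[[424.5,322.2],[354,326.3]],.026); print(P); player(P)
p=cv2.imread("pics/q.png");cv2.imwrite("pics/q2.png",cv2.resize(p[255:395,300:490],None,fx=4,fy=4,interpolation=cv2.INTER_CUBIC))
E
```

```text
[[ 0.52640962 -0.11415614  0.026     ]
 [ 0.52168761 -0.16769656  0.026     ]]
player yaw -5.0 origin [ 0.5301 -0.1406] stop frame [ -49.  -257.5] goal -46 -64
```

View pics/q2.png

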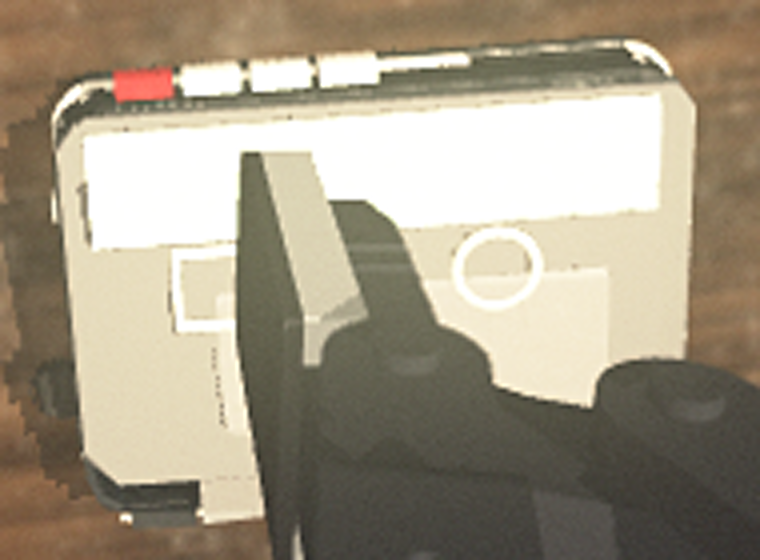

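Run:
```python
from h import *
print(monitor.get_obs()["joint_pos"].round(2))
O=np.array([.530,-.1406]);yaw=np.radians(-5)
# TCP for right push: contact center x=-14,y=-54-11-15
print(O+Rz(yaw)@[-.014,-.085])
plan(list(O+Rz(yaw)@[-.014,-.085])+[.06],-2)
```

```text
[-0.81  0.14  1.2   1.98 -0.15  1.1   1.87]
[ 0.50864504 -0.22405637]
t 7.18 pos [ 0.4497 -0.1809  0.1195] xaxis [ 0.008 -0.001 -1.   ] yaw y 81.50 F [-0.5 -7.4  4. ] w 0.335
offset [ 60.  -33.9  64.2]
twist 83.5
```

send_rows(
  grip=[170, 170, 170, 170, 170],
  offset=[
    [0, -10, 20],
    [0, -20, 40],
    [0, -24, 60],
    [0, -24, 65],
    [0, -24, 65],
  ],
  twist=[7, 14, 21, 28, 35],
)

```text
clock: 7.6
position: [0.5102, -0.208, 0.113]
ee_rot: [0.262, 0.656, -0.264, 0.657]
ft_force: [0.9, -0.7, -0.7]
grip_width: 0.334
```

Run:
```python
from h import *
print(monitor.get_obs()["joint_pos"].round(2))
plan([.5095,-.2141,.06],-2)
```

```text
[-0.64  0.47  1.19  1.82 -0.47  1.18  1.51]
t 7.60 pos [ 0.5102 -0.208   0.113 ] xaxis [ 0.    -0.002 -1.   ] yaw y 46.33 F [ 0.9 -0.7 -0.7] w 0.334
offset [53.  -4.8  3.6]
twist 48.33
```

send_rows(
  grip=[200, 200, 200, 200, 200],
  offset=[
    [0, 0, 0],
    [0, -4, 4],
    [0, -6, 4],
    [0, -6, 4],
    [0, -6, 4],
  ],
  twist=[7, 14, 21, 28, 35],
)

```text
clock: 8.02
position: [0.5077, -0.2146, 0.113]
ee_rot: [0.448, 0.547, -0.448, 0.547]
ft_force: [0.1, -0.1, 0.5]
grip_width: 0.215
```

send_rows(
  grip=[200, 200, 200, 200, 200],
  offset=[
    [0, 0, 0],
    [0, 0, 0],
    [20, 0, 0],
    [40, 0, 0],
    [40, 0, 0],
  ],
  twist=[7, 13, 13, 13, 13],
)

```text
clock: 8.43
position: [0.5062, -0.2134, 0.0703]
ee_rot: [-0.505, -0.495, 0.506, -0.493]
ft_force: [-0.7, 0.9, -1.0]
grip_width: 0.216
```

Run:
```python
from h import *
print(monitor.get_obs()["joint_pos"].round(2))
plan([.5095,-.2141,-.023],-2)
p,d=viewer.camera("wrist"); cv2.imwrite("pics/r.png",p)
p,d=viewer.camera("scene"); cv2.imwrite("pics/r2.png",p[180:380,200:440].repeat(3,0).repeat(3,1))
```

```text
[-0.63  0.6   1.24  1.86 -0.62  1.15  0.8 ]
t 8.43 pos [ 0.5062 -0.2134  0.0703] xaxis [-0.004  0.001 -1.   ] yaw y -1.32 F [-0.7  0.9 -1. ] w 0.216
offset [93.2  3.6  0.8]
twist 0.68
```

View pics/r.png

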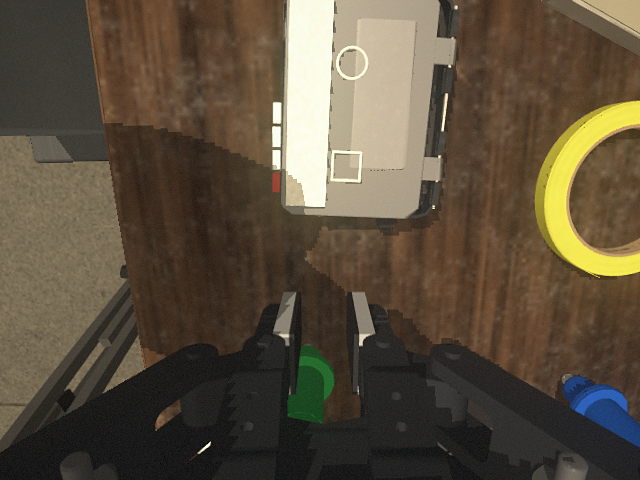

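View pics/r2.png

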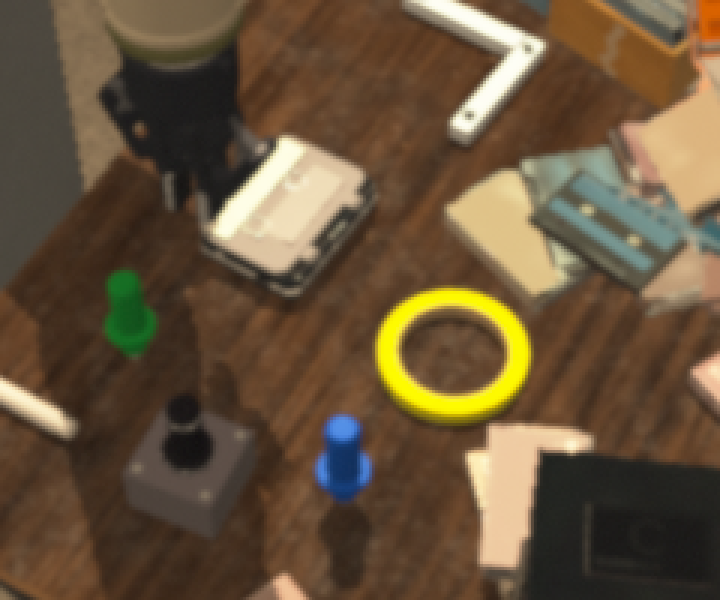

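Run:
```python
from h import *
c=cam("wrist"); P=back(c,[[351.5,63],[346.3,166.5]],.026); O,y=player(P)
t=O+Rz(y)@[-.014,-.075]; plan(list(t)+[-.023],-2)
p,X=tooldepth(); 
g=X[345:420,290:335].reshape(-1,3); 
R=Ro.from_quat(monitor.get_obs()["ee_rot"]).as_matrix();W=g@R.T+monitor.get_obs()["position"]
hsv=cv2.cvtColor(p,cv2.COLOR_BGR2HSV)[345:420,290:335].reshape(-1,3); k=(hsv[:,0]>45)&(hsv[:,0]<80)&(hsv[:,1]>150)
print(np.nanmin(W[k],0),np.nanmax(W[k],0))
```

```text
player yaw -3.4 origin [ 0.5278 -0.1338] stop frame [ -51.8 -250.9] goal -46 -64
t 8.53 pos [ 0.5074 -0.2144  0.0733] xaxis [-0.001 -0.    -1.   ] yaw y -1.35 F [0.2 0.4 0. ] w 0.217
offset [96.3  1.8 -6.7]
twist 0.65
[ 0.48791097 -0.29769245  0.01655693] [ 0.50980094 -0.26612512  0.08968981]
```

send_rows(
  grip=[200, 200, 200, 200, 200],
  offset=[
    [35, 2, 0],
    [70, 2, 0],
    [96, 2, 0],
    [96, 2, 0],
    [96, 2, -8],
  ],
  twist=[0, 0, 0, 0, 0],
)

```text
clock: 9.0
position: [0.5105, -0.2083, -0.0217]
ee_rot: [-0.506, -0.493, 0.506, -0.495]
ft_force: [-0.2, -0.3, 0.1]
grip_width: 0.214
```

Run:
```python
from h import *
plan()
p,d=viewer.camera("wrist"); cv2.imwrite("pics/s.png",p)
```

```text
t 9.00 pos [ 0.5105 -0.2083 -0.0217] xaxis [ 0.002 -0.002 -1.   ] yaw y -1.44 F [-0.2 -0.3  0.1] w 0.214
```

View pics/s.png

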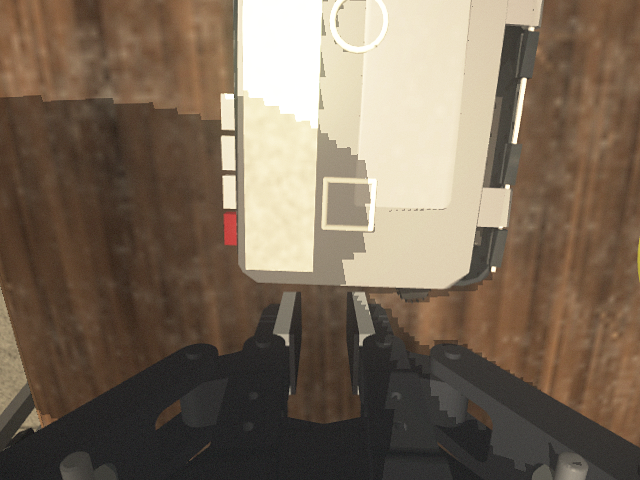

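send_rows(
  grip=[200, 200, 200, 200, 200],
  offset=[
    [0, 0, -6],
    [0, 1, -14],
    [0, 1, -24],
    [0, 2, -36],
    [0, 2, -48],
  ],
  twist=[0, 0, 0, 0, 0],
)

```text
clock: 9.47
position: [0.5137, -0.158, -0.022]
ee_rot: [0.506, 0.493, -0.506, 0.495]
ft_force: [0.1, -3.4, 3.4]
grip_width: 0.212
```

Run:
```python
from h import *
plan()
p,d=viewer.camera("wrist"); cv2.imwrite("pics/t.png",p)
```

```text
t 9.47 pos [ 0.5137 -0.158  -0.022 ] xaxis [ 0.002 -0.001 -1.   ] yaw y -1.35 F [ 0.1 -3.4  3.4] w 0.212
```

View pics/t.png

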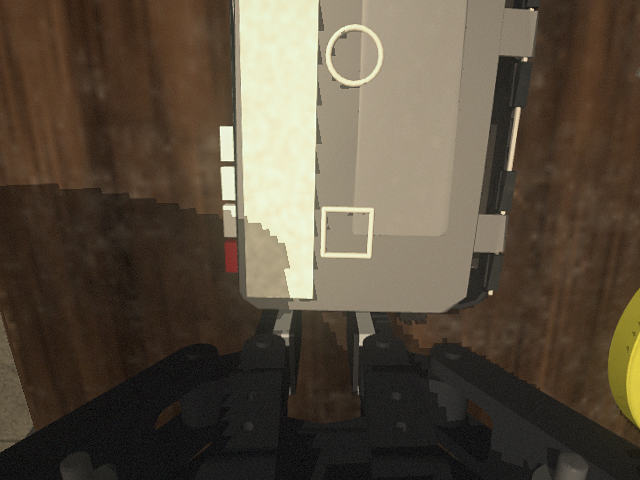

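send_rows(
  grip=[200, 200, 200, 200, 200],
  offset=[
    [0, 0, -11],
    [0, 1, -22],
    [0, 2, -33],
    [0, 2, -44],
    [0, 3, -55],
  ],
  twist=[0, 0, 0, 0, 0],
)

```text
clock: 9.93
position: [0.5176, -0.1027, -0.0225]
ee_rot: [0.506, 0.494, -0.506, 0.494]
ft_force: [-0.3, -4.2, 3.3]
grip_width: 0.217
```

Run:
```python
from h import *
plan()
p,d=viewer.camera("wrist"); cv2.imwrite("pics/u.png",p)
p,d=viewer.camera("top"); cv2.imwrite("pics/u2.png",p[190:310,220:380].repeat(4,0).repeat(4,1))
```

```text
t 9.93 pos [ 0.5176 -0.1027 -0.0225] xaxis [ 0. -0. -1.] yaw y -1.34 F [-0.3 -4.2  3.3] w 0.217
```

View pics/u.png

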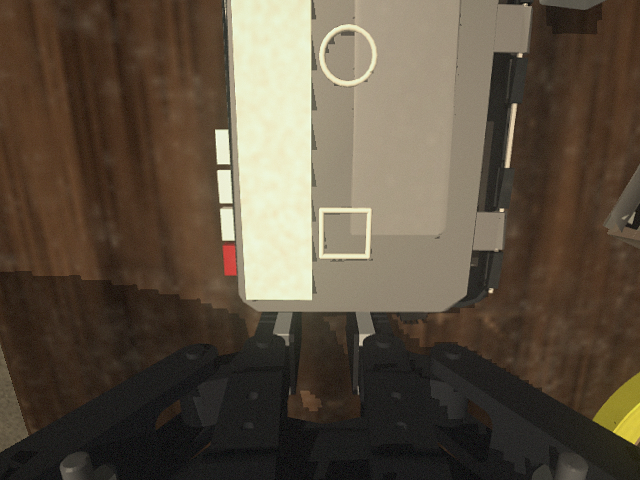

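View pics/u2.png

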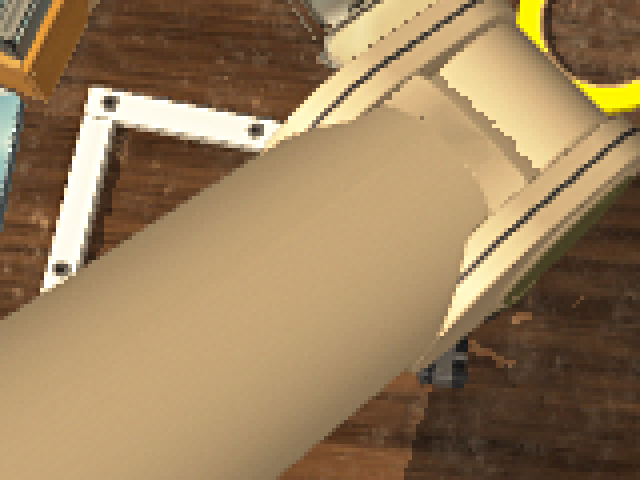

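Run:
```python
from h import *
c=cam("wrist"); P=back(c,[[348,55],[345.5,233]],.026); O,y=player(P)
for a in [(46,64),(-42,64)]: print((Rz(SY).T@(O+Rz(y)@np.array(a)/1000-CORNER)*1000).round(1))
s=viewer.camera("scene")[0]; cv2.imwrite("pics/v.png",s[150:300,230:420].repeat(4,0).repeat(4,1))
```

```text
player yaw -1.1 origin [ 0.5311 -0.0343] stop frame [ -56.7 -151.4] goal -46 -64
[-14.8 -84.7]
[-102.6  -90.2]
```

View pics/v.png

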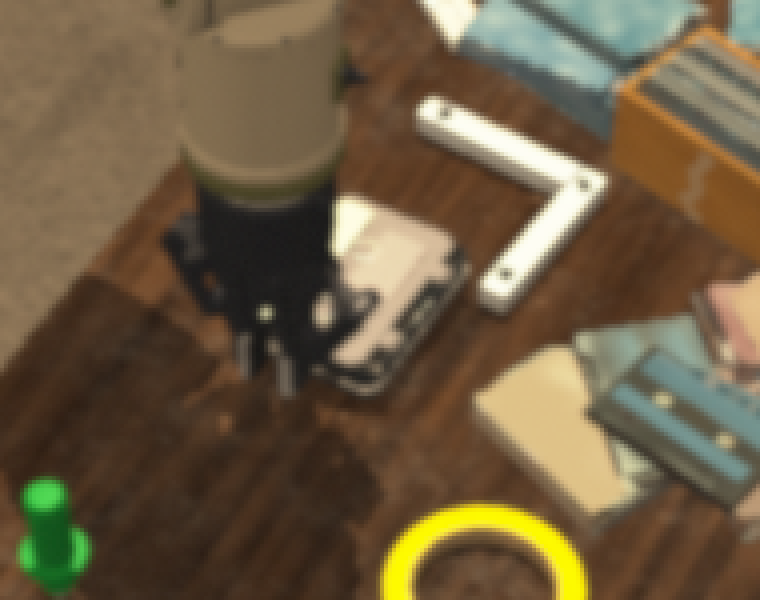

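send_rows(
  grip=[200, 200, 200, 200, 200],
  offset=[
    [0, 1, -12],
    [0, 2, -24],
    [0, 4, -36],
    [0, 6, -48],
    [0, 7, -60],
  ],
  twist=[0, 1, 2, 3, 3],
)

```text
clock: 10.5
position: [0.5257, -0.0438, -0.0227]
ee_rot: [-0.519, -0.48, 0.519, -0.48]
ft_force: [0.1, -2.7, 1.9]
grip_width: 0.215
```

Run:
```python
from h import *
plan()
p,d=viewer.camera("wrist"); cv2.imwrite("pics/w.png",p)
```

```text
t 10.50 pos [ 0.5257 -0.0438 -0.0227] xaxis [-0. -0. -1.] yaw y -4.45 F [ 0.1 -2.7  1.9] w 0.215
```

View pics/w.png

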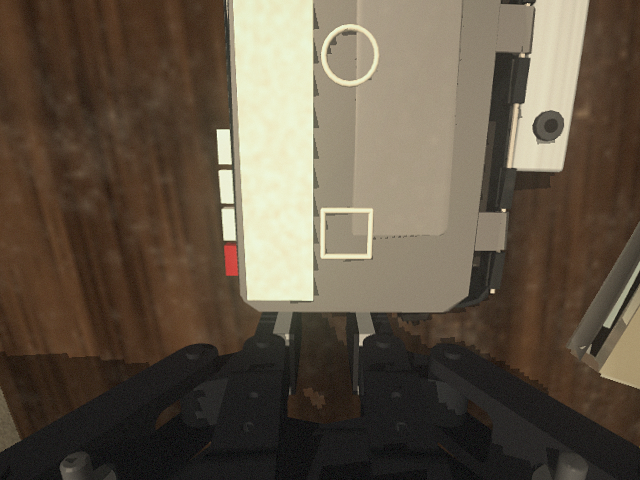

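Run:
```python
from h import *
c=cam("wrist"); P=back(c,[[349.2,54.8],[346.3,233]],.026); O,y=player(P)
for a in [(46,64),(-42,64)]: print((Rz(SY).T@(O+Rz(y)@np.array(a)/1000-CORNER)*1000).round(1))
p=cv2.imread("pics/w.png"); cv2.imwrite("pics/w2.png",p[0:200,460:620].repeat(4,0).repeat(4,1)[:600])
# back bar right end: top corners
print((( back(c,[[524,168],[588,0]],.016)[:,:2]-CORNER)@Rz(SY)*1000).round(1))
```

```text
player yaw -4.3 origin [0.5432 0.0247] stop frame [-49.4 -91.6] goal -46 -64
[ -3.9 -27.3]
[-91.9 -28. ]
[[  5.  -97.8]
 [ 18.9 -45.8]]
```

View pics/w2.png

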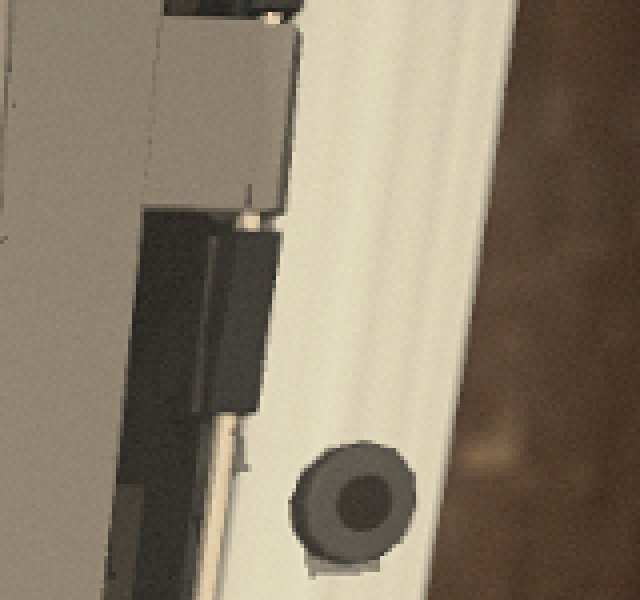

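send_rows(
  grip=[200, 200, 200, 200, 200],
  offset=[
    [0, 0, -6],
    [0, 0, -12],
    [0, 0, -17],
    [0, 0, -21],
    [0, 0, -23],
  ],
  twist=[0, 0, 0, 0, 0],
)

```text
clock: 10.97
position: [0.5274, -0.0201, -0.0228]
ee_rot: [0.518, 0.481, -0.518, 0.481]
ft_force: [-0.1, -0.4, -2.1]
grip_width: 0.215
```

send_rows(
  grip=[200, 200, 200, 200, 200],
  offset=[
    [0, 0, -0.5],
    [0, 0, -1],
    [0, 0, -1.5],
    [0, 0, -2],
    [0, 0, -2],
  ],
  twist=[0, 0, 0, 0, 0],
)

```text
clock: 11.38
position: [0.5276, -0.0188, -0.0227]
ee_rot: [-0.519, -0.481, 0.519, -0.481]
ft_force: [0.3, -0.7, -0.7]
grip_width: 0.218
```

Run:
```python
from h import *
plan()
p,d=viewer.camera("wrist"); cv2.imwrite("pics/x.png",p)
```

```text
t 11.38 pos [ 0.5276 -0.0188 -0.0227] xaxis [-0.  0. -1.] yaw y -4.35 F [ 0.3 -0.7 -0.7] w 0.218
```

View pics/x.png

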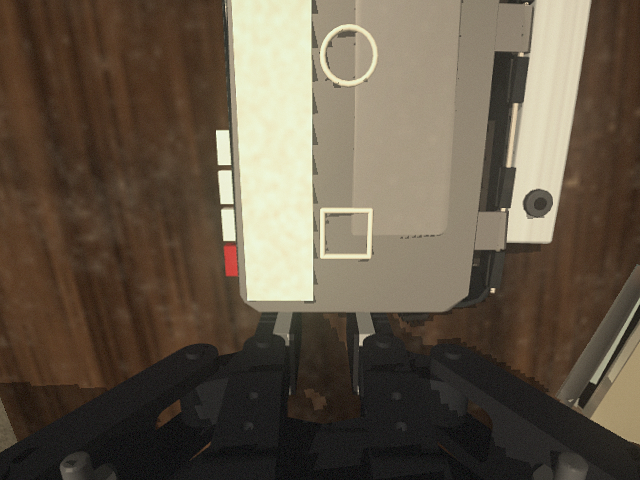

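send_rows(
  grip=[200, 200, 200, 200, 200],
  offset=[
    [0, 0, -1],
    [0, 0, -2],
    [0, 0, -3],
    [0, 0, -3],
    [0, 0, -3],
  ],
  twist=[0, 0, 0, 0, 0],
)

```text
clock: 11.85
position: [0.5279, -0.0154, -0.0227]
ee_rot: [0.519, 0.481, -0.518, 0.481]
ft_force: [0.1, -1.4, 0.4]
grip_width: 0.213
```

send_rows(
  grip=[200, 200, 200, 200, 200],
  offset=[
    [0, 0, -1],
    [0, 0, -2],
    [0, 0, -3],
    [0, 0, -3],
    [0, 0, -3],
  ],
  twist=[0, 0, 0, 0, 0],
)

```text
clock: 12.27
position: [0.5277, -0.014, -0.0227]
ee_rot: [-0.518, -0.48, 0.519, -0.481]
ft_force: [-2.3, -5.7, 0.2]
grip_width: 0.217
```

Run:
```python
from h import *
plan()
p,d=viewer.camera("top"); cv2.imwrite("pics/y.png",p[190:310,220:380].repeat(4,0).repeat(4,1))
s=viewer.camera("scene")[0]; cv2.imwrite("pics/y2.png",s[140:260,270:420].repeat(5,0).repeat(5,1))
```

```text
t 12.27 pos [ 0.5277 -0.014  -0.0227] xaxis [-0.    -0.002 -1.   ] yaw y -4.41 F [-2.3 -5.7  0.2] w 0.217
```

View pics/y.png

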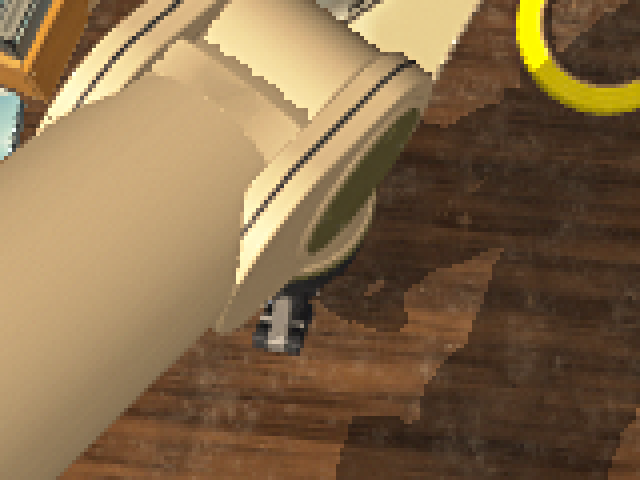

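View pics/y2.png

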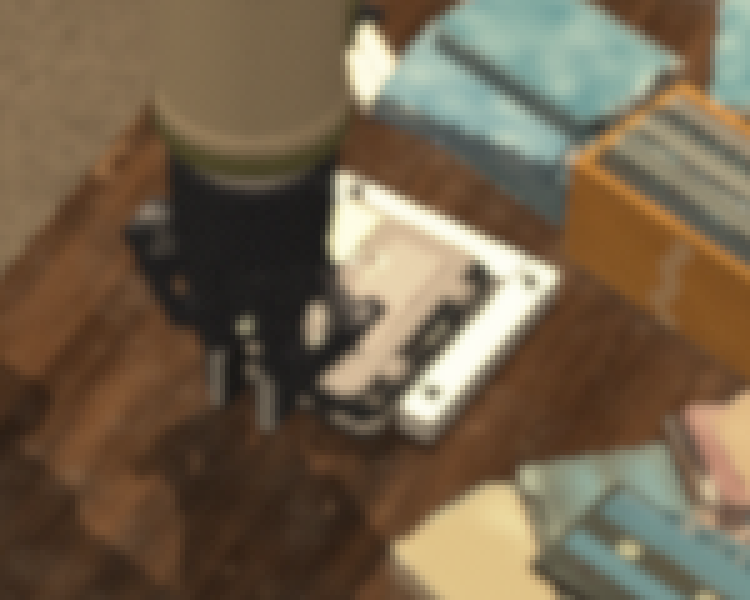

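Run:
```python
from h import *
t=CORNER+Rz(SY)@[-.1205,-.042]; print(t)
plan(list(t)+[-.021],-4.7)
```

```text
[0.47646378 0.08001482]
t 12.37 pos [ 0.5277 -0.014  -0.0227] xaxis [-0.    -0.002 -1.   ] yaw y -4.41 F [-0.8 -5.1 -0.6] w 0.214
offset [ -1.8 -58.3 -89.8]
twist 0.29
```

send_rows(
  grip=[200, 255, 255, 255, 255],
  offset=[
    [0, 0, 12],
    [-30, 0, 12],
    [-65, 0, 12],
    [-80, -20, 0],
    [-80, -46, -25],
  ],
  twist=[0, 0, 0, 0, 0],
)

```text
clock: 12.78
position: [0.4866, 0.0123, 0.0602]
ee_rot: [0.521, 0.478, -0.519, 0.481]
ft_force: [0.2, 0.1, 0.3]
grip_width: 0.005
```

Run:
```python
from h import *
t=CORNER+Rz(SY)@[-.1205,-.042]; print(t)
plan(list(t)+[-.021],-4.7)
p,d=viewer.camera("wrist"); cv2.imwrite("pics/z.png",p)
```

```text
[0.47646378 0.08001482]
t 12.78 pos [0.4866 0.0123 0.0602] xaxis [ 0.005 -0.002 -1.   ] yaw y -4.63 F [0.2 0.1 0.3] w 0.005
offset [ 81.  -16.  -66.8]
twist 0.07
```

View pics/z.png

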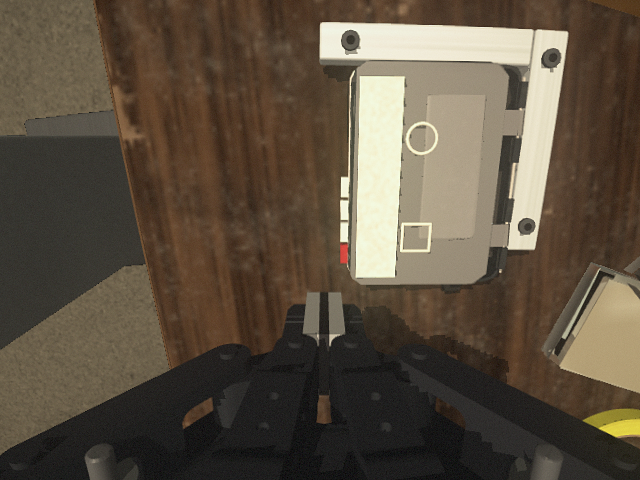

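send_rows(
  grip=[255, 255, 255, 255, 255],
  offset=[
    [0, -10, -33],
    [0, -18, -65],
    [35, -18, -66],
    [70, -18, -66],
    [80, -18, -66],
  ],
  twist=[0, 0, 0, 0, 0],
)

```text
clock: 13.25
position: [0.4689, 0.085, -0.0256]
ee_rot: [-0.517, -0.483, 0.518, -0.481]
ft_force: [-45.2, 10.5, 157.5]
grip_width: 0.002
```

Run:
```python
from h import *
plan()
p,d=viewer.camera("wrist"); cv2.imwrite("pics/aa.png",p)
```

```text
t 13.25 pos [ 0.4689  0.085  -0.0256] xaxis [-0.004  0.001 -1.   ] yaw y -4.09 F [-45.2  10.5 157.5] w 0.002
```

View pics/aa.png

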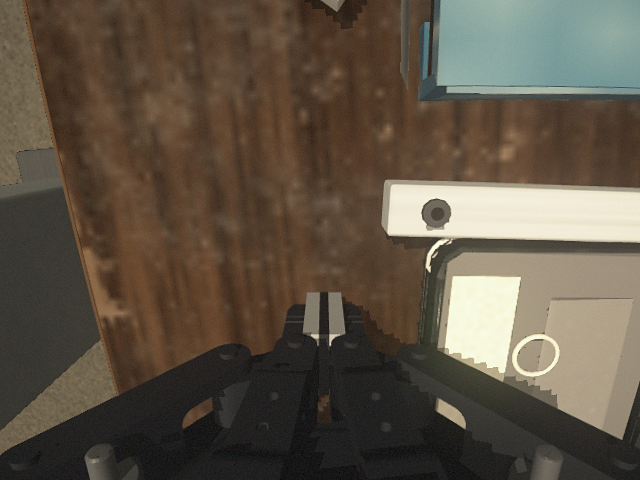

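send_rows(
  grip=[255, 255, 255, 255, 255],
  offset=[
    [-10, 0, 0],
    [-10, 0, 0],
    [-10, 0, 0],
    [-10, 0, 0],
    [-10, 0, 0],
  ],
  twist=[0, 0, 0, 0, 0],
)

```text
clock: 13.72
position: [0.4711, 0.083, -0.0128]
ee_rot: [0.519, 0.481, -0.518, 0.481]
ft_force: [0.1, -0.1, 0.9]
grip_width: 0.001
```

Run:
```python
from h import *
plan()
p,X=tooldepth()
for c in (310,316,332): print(c,[(r,*np.round(X[r,c]*1000).tolist()) for r in range(284,300,2)])
```

```text
t 13.72 pos [ 0.4711  0.083  -0.0128] xaxis [-0.  0. -1.] yaw y -4.33 F [ 0.1 -0.1  0.9] w 0.001
310 [(284, -14.0, -7.0, -8.0), (286, -14.0, -7.0, -7.0), (288, -15.0, -7.0, -7.0), (290, -15.0, -7.0, -6.0), (292, -29.0, -6.0, -11.0), (294, -32.0, -6.0, -11.0), (296, -33.0, -6.0, -11.0), (298, -37.0, -6.0, -12.0)]
316 [(284, -16.0, -4.0, -9.0), (286, -14.0, -4.0, -7.0), (288, -15.0, -4.0, -7.0), (290, -16.0, -4.0, -6.0), (292, -30.0, -4.0, -11.0), (294, -32.0, -4.0, -11.0), (296, -34.0, -4.0, -11.0), (298, -36.0, -4.0, -11.0)]
332 [(284, -15.0, 2.0, -9.0), (286, -15.0, 2.0, -8.0), (288, -14.0, 3.0, -6.0), (290, -14.0, 3.0, -5.0), (292, -30.0, 2.0, -11.0), (294, -32.0, 2.0, -11.0), (296, -35.0, 2.0, -12.0), (298, -35.0, 2.0, -11.0)]
```

send_rows(
  grip=[255, 255, 255, 255, 255],
  offset=[
    [0, 6, 0],
    [0, 12, 0],
    [0, 17, 0],
    [0, 20, 0],
    [0, 22, 0],
  ],
  twist=[0, 0, 0, 0, 0],
)

```text
clock: 14.18
position: [0.4936, 0.0811, -0.0128]
ee_rot: [-0.519, -0.481, 0.519, -0.481]
ft_force: [-4.4, 1.4, 2.9]
grip_width: 0.0
```

send_rows(
  grip=[255, 255, 255, 255, 255],
  offset=[
    [0, 1, 0],
    [0, 2, 0],
    [0, 2, 0],
    [0, 2, 0],
    [0, 2, 0],
  ],
  twist=[0, 0, 0, 0, 0],
)

```text
clock: 14.6
position: [0.495, 0.0812, -0.0128]
ee_rot: [0.519, 0.481, -0.519, 0.481]
ft_force: [-0.6, -0.0, -0.6]
grip_width: -0.001
```

Run:
```python
from h import *
plan()
p,d=viewer.camera("wrist"); cv2.imwrite("pics/ab.png",p)
```

```text
t 14.60 pos [ 0.495   0.0812 -0.0128] xaxis [ 0.  0. -1.] yaw y -4.34 F [-0.6 -0.  -0.6] w -0.001
```

View pics/ab.png

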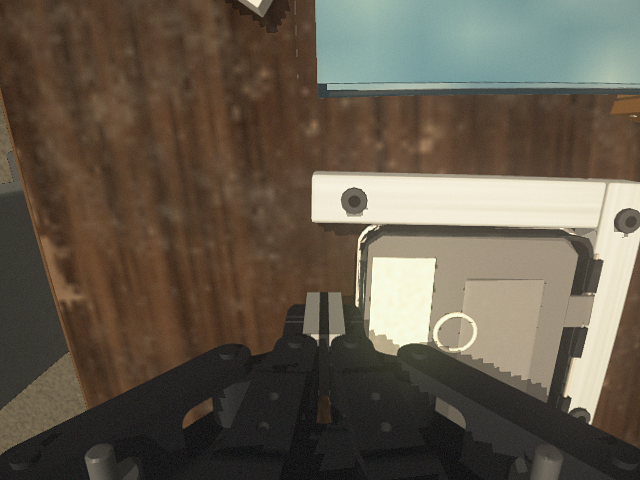

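send_rows(
  grip=[255, 255, 255, 255, 255],
  offset=[
    [0, 1, 0],
    [0, 2, 0],
    [0, 3, 0],
    [0, 3, 0],
    [0, 3, 0],
  ],
  twist=[0, 0, 0, 0, 0],
)

```text
clock: 15.07
position: [0.4982, 0.081, -0.0127]
ee_rot: [0.519, 0.481, -0.519, 0.481]
ft_force: [-0.8, -0.1, -1.2]
grip_width: 0.0
```

send_rows(
  grip=[255, 255, 255, 255, 255],
  offset=[
    [0, 1, 0],
    [0, 2, 0],
    [0, 3, 0],
    [0, 3, 0],
    [0, 3, 0],
  ],
  twist=[0, 0, 0, 0, 0],
)

```text
clock: 15.48
position: [0.4986, 0.0809, -0.0131]
ee_rot: [-0.517, -0.482, 0.52, -0.479]
ft_force: [-14.9, 1.0, 12.3]
grip_width: 0.0
```

send_rows(
  grip=[255, 255, 255, 255, 255],
  offset=[
    [0, -12, 0],
    [-30, -18, 0],
    [-65, -18, 20],
    [-90, -18, 55],
    [-90, -5, 85],
  ],
  twist=[0, 0, 0, 0, 0],
)

```text
clock: 15.9
position: [0.4913, -0.0032, 0.0814]
ee_rot: [0.52, 0.481, -0.515, 0.482]
ft_force: [1.7, 1.0, -0.4]
grip_width: -0.003
```

Run:
```python
from h import *
plan()
p,d=viewer.camera("wrist"); cv2.imwrite("pics/ac.png",p)
```

```text
t 15.90 pos [ 0.4913 -0.0032  0.0814] xaxis [ 0.006  0.004 -1.   ] yaw y -4.13 F [ 1.7  1.  -0.4] w -0.003
```

View pics/ac.png

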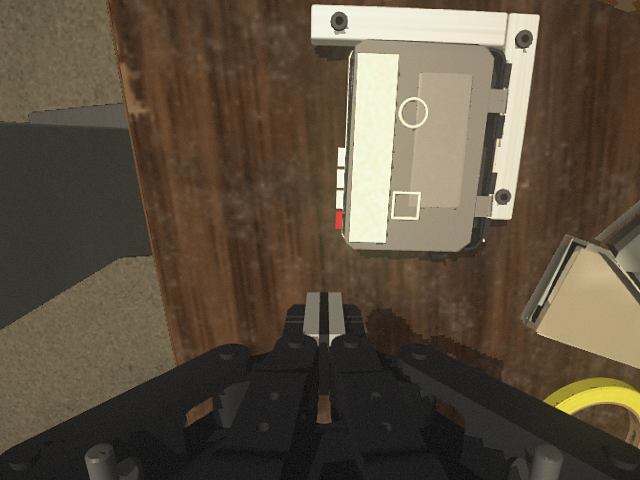

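Run:
```python
from h import *
p,d=viewer.camera("wrist"); cv2.imwrite("pics/ad.png",cv2.resize(p[0:150,300:550],None,fx=3.2,fy=3.2,interpolation=cv2.INTER_CUBIC))
plan([.5277,-.030,-.015],-4.7)
c=cam("wrist")
P=back(c,[[413,112.5],[405.5,206]],.026); player(P)
# stop edges in same image: outer corners z=.016
print((back(c,[[312,5],[539,14],[512,219]],.016)[:,:2]))
```

```text
t 16.00 pos [ 0.4916 -0.0094  0.0794] xaxis [ 0.005  0.001 -1.   ] yaw y -4.81 F [-0.3  0.3 -0.9] w 0.002
offset [94.5 37.2 17.7]
twist -0.11
player yaw -6.3 origin [0.5502 0.0429] stop frame [-43.9 -73. ] goal -46 -64
[[0.4962411  0.13058145]
 [0.62178942 0.11760668]
 [0.61028371 0.00162784]]
```

View pics/ad.png

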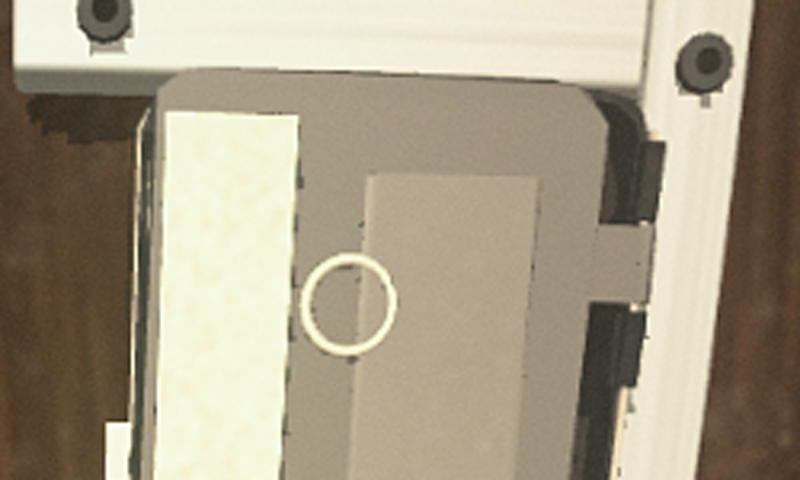

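send_rows(
  grip=[200, 200, 200, 200, 200],
  offset=[
    [0, 15, 15],
    [30, 37, 20],
    [60, 37, 20],
    [85, 37, 20],
    [92, 37, 20],
  ],
  twist=[0, 0, 0, 0, 0],
)

```text
clock: 16.42
position: [0.5231, -0.027, -0.0182]
ee_rot: [-0.517, -0.481, 0.52, -0.48]
ft_force: [-0.2, 0.0, -0.5]
grip_width: 0.216
```

Run:
```python
from h import *
plan([.5277,-.015,-.018],-4.7)
```

```text
t 16.42 pos [ 0.5231 -0.027  -0.0182] xaxis [-0.004 -0.001 -1.   ] yaw y -4.40 F [-0.2  0.  -0.5] w 0.216
offset [ -0.2   3.7 -12.3]
twist 0.3
```

send_rows(
  grip=[200, 200, 200, 200, 200],
  offset=[
    [0, 0, -5],
    [0, 0, -9],
    [0, 0, -11],
    [0, 0, -12],
    [0, 0, -12],
  ],
  twist=[0, 0, 0, 0, 0],
)

```text
clock: 16.83
position: [0.5269, -0.0138, -0.0136]
ee_rot: [0.519, 0.481, -0.518, 0.481]
ft_force: [-0.4, -0.3, -0.1]
grip_width: 0.212
```

send_rows(
  grip=[200, 200, 200, 200, 200],
  offset=[
    [0, 0, -0.5],
    [0, 0, -1],
    [0, 0, -1.5],
    [0, 0, -2],
    [0, 0, -2],
  ],
  twist=[0, 0, 0, 0, 0],
)

```text
clock: 17.25
position: [0.5264, -0.0134, -0.0144]
ee_rot: [0.519, 0.48, -0.519, 0.481]
ft_force: [0.7, -4.9, 3.5]
grip_width: 0.216
```

send_rows(
  grip=[200, 200, 200, 200, 200],
  offset=[
    [0, 0, -0.5],
    [0, 0, -1],
    [0, 0, -1],
    [0, 0, -1],
    [0, 0, -1],
  ],
  twist=[0, 0, 0, 0, 0],
)

```text
clock: 17.67
position: [0.5264, -0.0133, -0.0144]
ee_rot: [-0.519, -0.48, 0.519, -0.481]
ft_force: [1.1, -9.5, 4.5]
grip_width: 0.215
```

send_rows(
  grip=[200, 120, 60, 60, 60],
  offset=[
    [0, 0, 15],
    [-40, 0, 20],
    [-80, 0, 40],
    [-120, 0, 80],
    [-150, 0, 120],
  ],
  twist=[0, 0, 0, 0, 0],
)

```text
clock: 18.08
position: [0.5189, -0.1105, 0.1206]
ee_rot: [0.518, 0.482, -0.517, 0.481]
ft_force: [0.8, 0.2, -0.1]
grip_width: 0.758
```

Run:
```python
from h import *
plan([.586,-.356,.18],-4)
p,d=viewer.camera("wrist"); cv2.imwrite("pics/ae.png",p)
print(monitor.get_obs()["joint_pos"].round(2))
p,d=viewer.camera("top"); cv2.imwrite("pics/ae2.png",cv2.resize(p[190:290,220:370],None,fx=5,fy=5,interpolation=cv2.INTER_CUBIC))
```

```text
t 18.08 pos [ 0.5189 -0.1105  0.1206] xaxis [ 0.     0.001 -1.   ] yaw y -4.17 F [ 0.8  0.2 -0.1] w 0.758
offset [-59.7  84.8 239.9]
twist -0.17
[-0.87  0.39  1.23  1.86 -0.4   1.17  0.41]
```

View pics/ae.png

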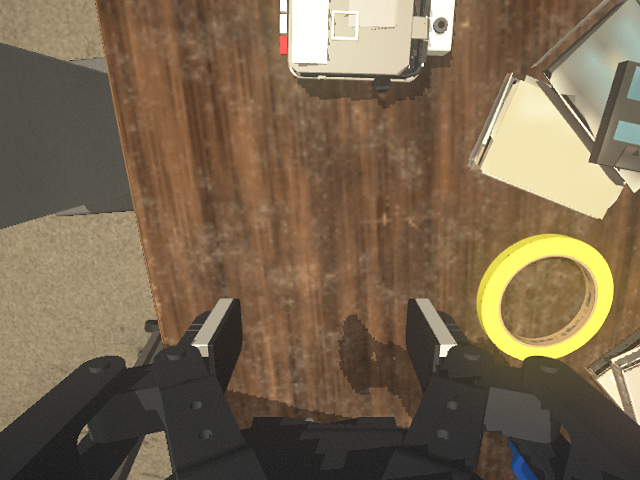

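View pics/ae2.png

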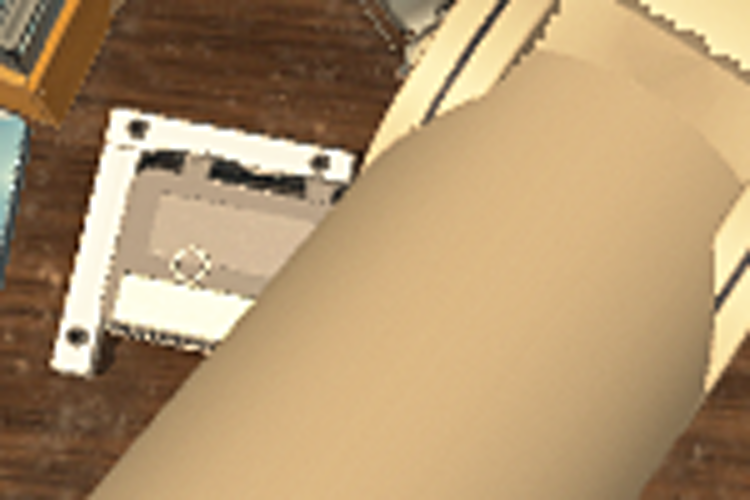

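Run:
```python
from h import *
c=cam("top"); print(back(c,[[445.4,243.4]],.042))
plan([.582,-.31,.22],0)
```

```text
[[ 0.58432415 -0.35481047  0.042     ]]
t 18.18 pos [ 0.5196 -0.1164  0.1228] xaxis [ 0.006 -0.    -1.   ] yaw y -4.71 F [-0.1  0.7 -0.8] w 0.764
offset [-96.8  78.7 187.8]
twist -4.71
```

send_rows(
  grip=[60, 60, 60, 60, 60],
  offset=[
    [-30, 5, 10],
    [-60, 20, 40],
    [-90, 40, 80],
    [-95, 60, 120],
    [-100, 75, 160],
  ],
  twist=[0, 0, 0, -4, -4],
)

```text
clock: 18.6
position: [0.5766, -0.2544, 0.2162]
ee_rot: [0.5, 0.501, -0.499, 0.5]
ft_force: [0.9, 0.7, 1.0]
grip_width: 0.766
```

Run:
```python
from h import *
plan([.582,-.31,.22],0)
p,d=viewer.camera("wrist"); cv2.imwrite("pics/af.png",p)
```

```text
t 18.60 pos [ 0.5766 -0.2544  0.2162] xaxis [ 0.002  0.002 -1.   ] yaw y 0.12 F [0.9 0.7 1. ] w 0.766
offset [-3.9  5.3 55.6]
twist 0.12
```

View pics/af.png

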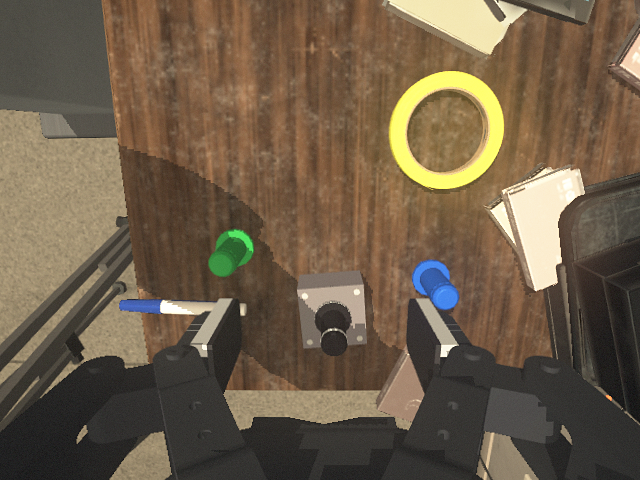

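Run:
```python
from h import *
c=cam("wrist")
p,d=viewer.camera("wrist"); c=cam("wrist")
cv2.imwrite("pics/ag.png",cv2.resize(p[260:370,280:390],None,fx=5,fy=5,interpolation=cv2.INTER_CUBIC))
print(d[340:352:4,326:342:4],monitor.get_obs()["position"])
print(back(c,[[333,345]],.097),back(c,[[332,317]],.048))
```

```text
[[0.4257603  0.42877522 0.3218299  0.3215731 ]
 [0.42930165 0.42929545 0.42977396 0.4302315 ]
 [0.43206525 0.43299058 0.43172303 0.43079415]] [ 0.5724188  -0.26440121  0.21569267]
[[ 0.57766601 -0.364195    0.097     ]] [[ 0.57788415 -0.36255421  0.048     ]]
```

View pics/ag.png

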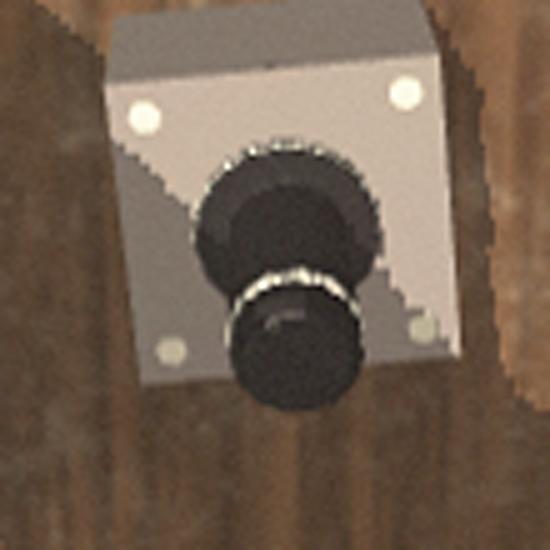

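Run:
```python
from h import *
c=cam("wrist")
print(back(c,[[339,328.2]],.097),back(c,[[337.2,304.8]],.048))
q=np.array([[144,117],[406,93],[171,351],[423,328]])/5+[279.6,259.6]
print(back(c,q,.042).mean(0))
plan([.582,-.358,.2],0)
```

```text
[[ 0.58281608 -0.34846749  0.097     ]] [[ 0.5829918  -0.34978455  0.048     ]]
[ 0.58279719 -0.35225708  0.042     ]
t 18.70 pos [ 0.5724 -0.2644  0.2157] xaxis [-0.    -0.003 -1.   ] yaw y -0.97 F [-2.   0.   0.3] w 0.764
offset [16.  11.2 93.4]
twist -0.97
```

send_rows(
  grip=[60, 60, 60, 60, 60],
  offset=[
    [0, 5, 30],
    [0, 10, 60],
    [10, 12, 78],
    [30, 12, 78],
    [30, 12, 78],
  ],
  twist=[0, 0, 0, 0, 0],
)

```text
clock: 19.12
position: [0.5845, -0.3331, 0.1811]
ee_rot: [-0.502, -0.5, 0.502, -0.496]
ft_force: [-0.3, 2.0, 0.2]
grip_width: 0.762
```

send_rows(
  grip=[60, 60, 60, 60, 60],
  offset=[
    [0, 0, 0],
    [0, 0, 0],
    [0, 0, 0],
    [0, 0, 0],
    [0, 0, 0],
  ],
  twist=[0, 0, 0, 0, 0],
)

```text
clock: 19.53
position: [0.5865, -0.333, 0.1862]
ee_rot: [0.502, 0.498, -0.501, 0.499]
ft_force: [-0.8, 0.9, -0.8]
grip_width: 0.764
```

Run:
```python
from h import *
plan([.583,-.351,.15],0)
p,d=viewer.camera("wrist"); cv2.imwrite("pics/ah.png",p)
```

```text
t 19.53 pos [ 0.5865 -0.333   0.1862] xaxis [ 0.001  0.    -1.   ] yaw y -0.29 F [-0.8  0.9 -0.8] w 0.764
offset [36.2 -3.5 18. ]
twist -0.29
```

View pics/ah.png

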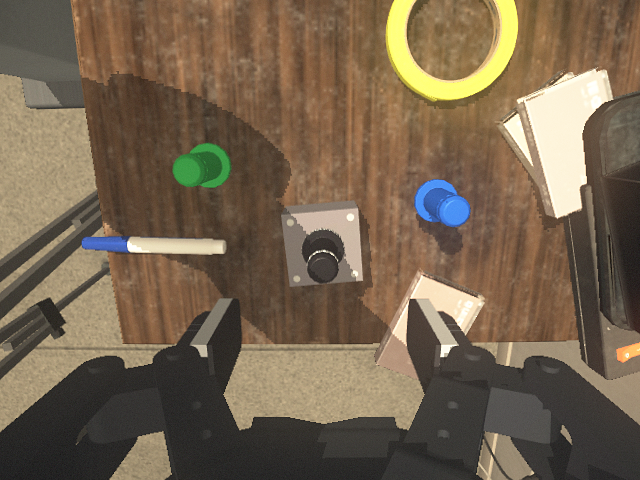

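Run:
```python
from h import *
c=cam("wrist"); p=cv2.imread("pics/ah.png")
cv2.imwrite("pics/ai.png",cv2.resize(p[195:295,272:372],None,fx=6,fy=6,interpolation=cv2.INTER_CUBIC))
print(back(c,[[322,266]],.097),back(c,[[323,247]],.048))
print(proj(c,[[.583,-.351,.097],[.583,-.351,.048]]))
```

```text
[[ 0.5842404  -0.35165217  0.097     ]] [[ 0.58494769 -0.35164681  0.048     ]]
[[320.24719964 265.13837473]
 [320.65775169 246.26558466]]
```

View pics/ai.png

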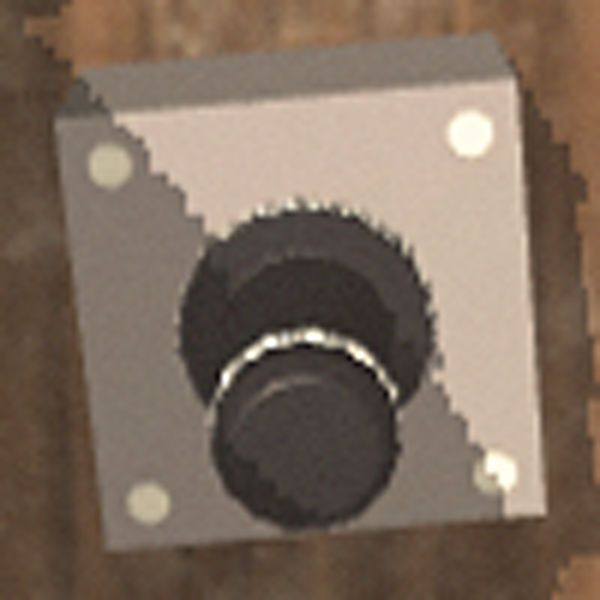

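send_rows(
  grip=[60, 60, 60, 60, 60],
  offset=[
    [0, -1, 10],
    [10, -1.5, 19],
    [40, -1.5, 19],
    [70, -1.5, 19],
    [70, -1.5, 19],
  ],
  twist=[0, 0, 0, 0, 0],
)

```text
clock: 20.0
position: [0.5816, -0.3516, 0.1091]
ee_rot: [-0.501, -0.501, 0.503, -0.495]
ft_force: [-1.0, 0.9, -0.9]
grip_width: 0.765
```

Run:
```python
from h import *
plan([.585,-.352,.027],0)
p,d=viewer.camera("wrist"); cv2.imwrite("pics/aj.png",p)
c=cam("wrist");print(proj(c,[[.585,-.352,.097],[.585,-.352,.048]]))
```

```text
t 20.00 pos [ 0.5816 -0.3516  0.1091] xaxis [-0.007  0.004 -1.   ] yaw y -0.42 F [-1.   0.9 -0.9] w 0.765
offset [82.   3.9  0.7]
twist -0.42
[[330.61290718 277.84833608]
 [329.58754135 250.80285043]]
```

View pics/aj.png

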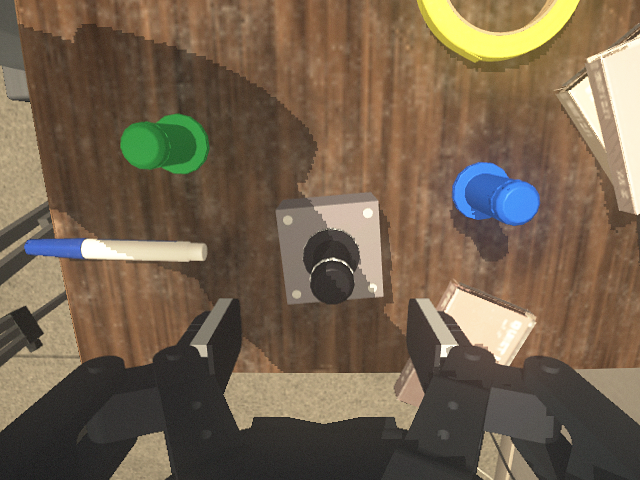

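send_rows(
  grip=[60, 60, 60, 60, 60],
  offset=[
    [25, 0.5, 1.5],
    [50, 0.5, 1.5],
    [70, 0.5, 1.5],
    [80, 0.5, 1.5],
    [80, 0.5, 1.5],
  ],
  twist=[0, 0, 0, 0, 0],
)

```text
clock: 20.47
position: [0.5844, -0.354, 0.0346]
ee_rot: [-0.501, -0.499, 0.502, -0.498]
ft_force: [-0.2, -0.4, 0.3]
grip_width: 0.762
```

Run:
```python
from h import *
plan([.585,-.353,.027],0)
p,d=viewer.camera("wrist"); cv2.imwrite("pics/ak.png",p)
```

```text
t 20.47 pos [ 0.5844 -0.354   0.0346] xaxis [-0.002  0.001 -1.   ] yaw y -0.35 F [-0.2 -0.4  0.3] w 0.762
offset [ 7.6  0.6 -1. ]
twist -0.35
```

View pics/ak.png

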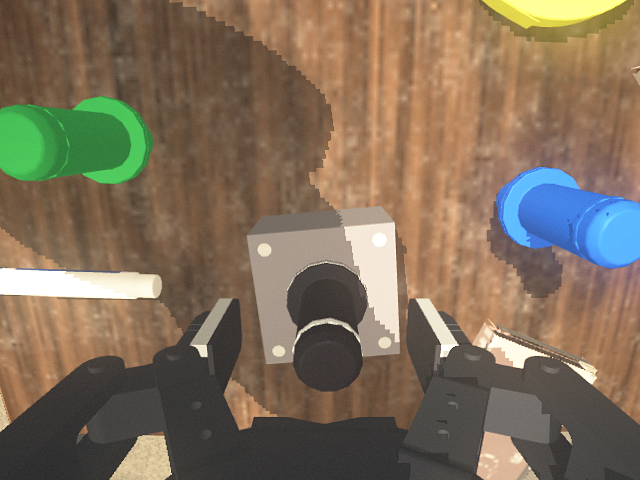

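send_rows(
  grip=[60, 255, 255, 255, 255],
  offset=[
    [6, 0.5, 0],
    [6, 0.5, 0],
    [6, 0.5, 0],
    [6, 0.5, 0],
    [6, 0.5, 0],
  ],
  twist=[0, 0, 0, 0, 0],
  newtons=40,
)

```text
clock: 20.93
position: [0.5859, -0.3542, 0.0303]
ee_rot: [0.502, 0.498, -0.501, 0.499]
ft_force: [-1.0, 0.2, 2.2]
grip_width: 0.26
```

send_rows(
  grip=[255, 255, 255, 255, 255],
  offset=[
    [0, 0, 0],
    [0, 0, 0],
    [0, 0, 0],
    [0, 0, 0],
    [0, 0, 0],
  ],
  twist=[0, 0, 0, 0, 0],
)

```text
clock: 21.35
position: [0.5859, -0.3541, 0.0303]
ee_rot: [0.502, 0.498, -0.501, 0.499]
ft_force: [-0.2, 1.5, 6.5]
grip_width: 0.259
```

Run:
```python
from h import *
plan([.585,-.353,.027],0)
p,d=viewer.camera("wrist"); cv2.imwrite("pics/al.png",p)
```

```text
t 21.35 pos [ 0.5859 -0.3541  0.0303] xaxis [ 0.001 -0.    -1.   ] yaw y -0.33 F [-0.2  1.5  6.5] w 0.259
offset [ 3.3 -0.9 -1.1]
twist -0.33
```

View pics/al.png

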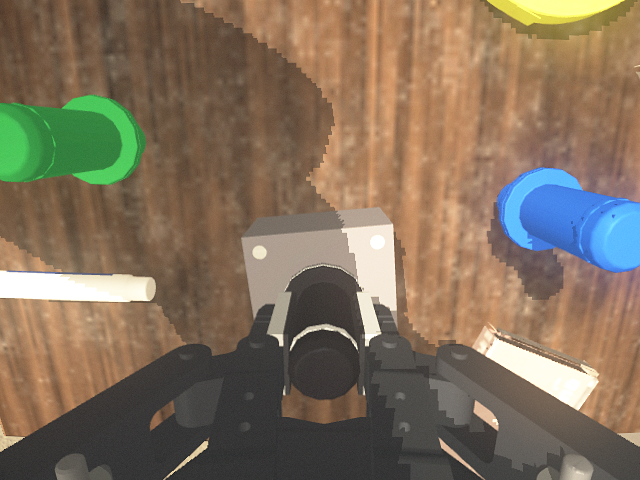

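Run:
```python
from h import *
c=cam("wrist"); p=cv2.imread("pics/al.png")
cv2.imwrite("pics/am.png",cv2.resize(p[255:415,255:395],None,fx=5,fy=4,interpolation=cv2.INTER_CUBIC)[:600])
o=monitor.get_obs(); print(proj(c,[[*o["position"][:2],.097],[*o["position"][:2],.048]]), back(c,[[324.5,368]],.097))
```

```text
[[327.46522276 372.43831573]
 [326.16980905 305.31193378]] [[ 0.58497923 -0.35259682  0.097     ]]
```

View pics/am.png

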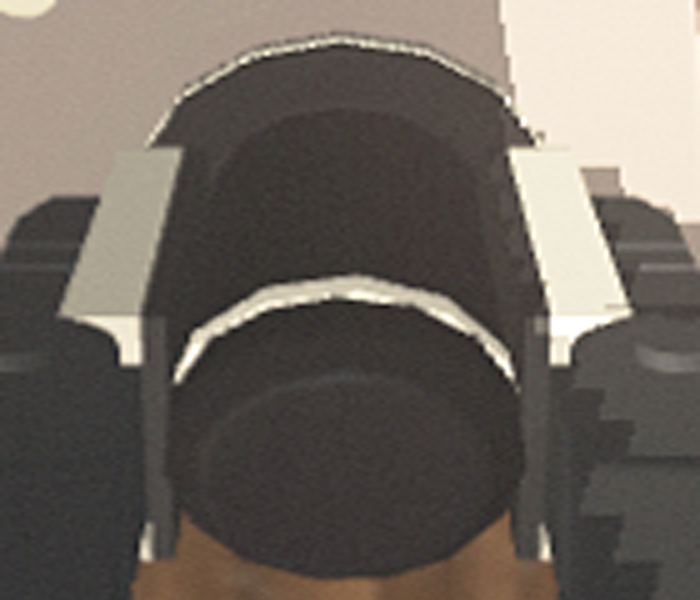

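send_rows(
  grip=[255, 255, 255, 255, 255],
  offset=[
    [-10, 0, 0],
    [-30, 0, 0],
    [-60, 0, 0],
    [-90, 0, 0],
    [-110, 0, 0],
  ],
  twist=[0, 0, 0, 0, 0],
)

```text
clock: 21.82
position: [0.5856, -0.3546, 0.1427]
ee_rot: [0.502, 0.498, -0.502, 0.499]
ft_force: [1.0, -0.6, -1.1]
grip_width: 0.26
```

Run:
```python
from h import *
plan([.545,-.01,.12],-4.7)
p,d=viewer.camera("wrist"); cv2.imwrite("pics/an.png",p)
s=viewer.camera("scene")[0]; cv2.imwrite("pics/an2.png",s[200:380,180:400].repeat(3,0).repeat(3,1))
```

```text
t 21.82 pos [ 0.5856 -0.3546  0.1427] xaxis [ 0.002 -0.001 -1.   ] yaw y -0.36 F [ 1.  -0.6 -1.1] w 0.260
offset [  22.2  -42.8 -344.4]
twist 4.34
```

View pics/an.png

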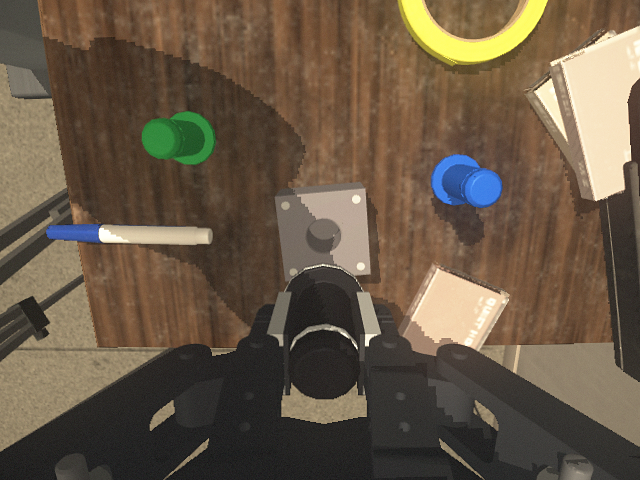

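View pics/an2.png

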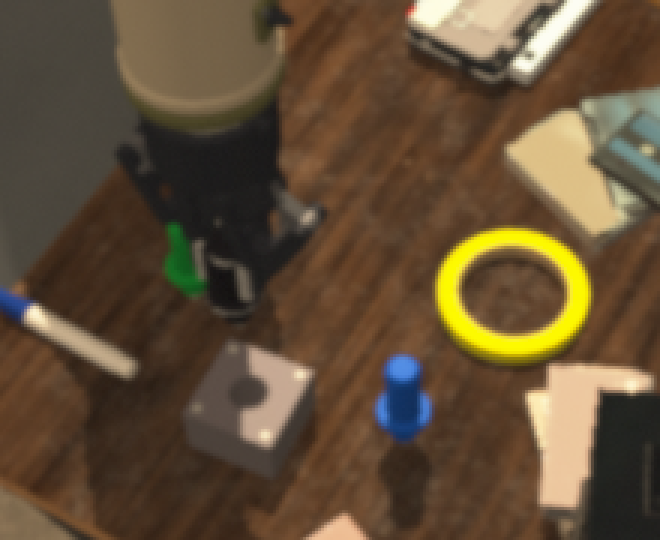

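send_rows(
  grip=[255, 255, 255, 255, 255],
  offset=[
    [0, -3, -20],
    [0, -6, -50],
    [0, -10, -85],
    [0, -15, -125],
    [0, -20, -165],
  ],
  twist=[0, 0, 0, 0, 0],
)

```text
clock: 22.33
position: [0.5652, -0.1874, 0.1385]
ee_rot: [-0.501, -0.499, 0.502, -0.498]
ft_force: [0.3, 0.6, -0.3]
grip_width: 0.256
```

send_rows(
  grip=[255, 255, 255, 255, 255],
  offset=[
    [0, -5, -40],
    [0, -10, -80],
    [0, -15, -120],
    [0, -20, -150],
    [0, -23, -170],
  ],
  twist=[1, 2, 3, 4, 4],
)

```text
clock: 22.75
position: [0.5433, -0.0144, 0.1385]
ee_rot: [-0.518, -0.482, 0.518, -0.481]
ft_force: [0.6, 0.9, 0.3]
grip_width: 0.258
```

send_rows(
  grip=[255, 255, 255, 255, 255],
  offset=[
    [10, 0, 0],
    [20, 0, 0],
    [20, 0, 0],
    [20, 0, 0],
    [20, 0, 0],
  ],
  twist=[0, 0, 0, 0, 0],
)

```text
clock: 23.17
position: [0.5443, -0.0204, 0.1195]
ee_rot: [-0.519, -0.48, 0.519, -0.48]
ft_force: [-0.1, -0.7, -0.9]
grip_width: 0.256
```

Run:
```python
from h import *
plan([.545,.077,.08],-4.7)
p,d=viewer.camera("wrist"); cv2.imwrite("pics/ao.png",p)
```

```text
t 23.17 pos [ 0.5443 -0.0204  0.1195] xaxis [-0.    -0.001 -1.   ] yaw y -4.49 F [-0.1 -0.7 -0.9] w 0.256
offset [ 39.5  -6.9 -97.2]
twist 0.21
```

View pics/ao.png

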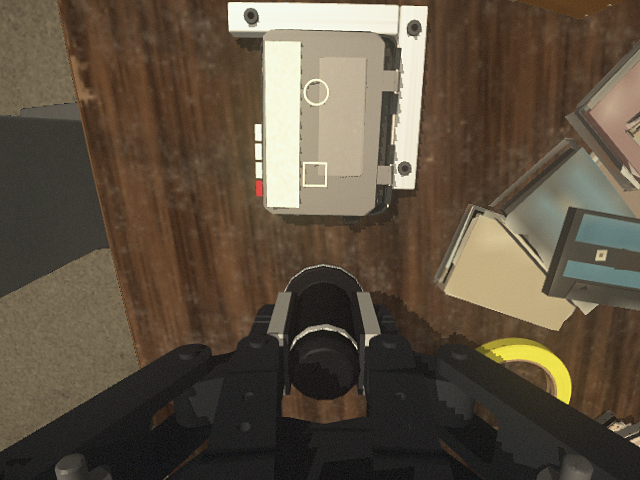

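Run:
```python
from h import *
c=cam("wrist"); print(back(c,[[316.2,92.3]],.026)); P=back(c,[[316.2,92.3],[315.2,174]],.026); player(P)
o=back(c,[[228,3],[428,7],[413,189]],.016);print(o)
```

```text
[[0.54626535 0.07776977 0.026     ]]
player yaw -5.5 origin [0.5498 0.0513] stop frame [-45.1 -64.6] goal -46 -64
[[0.49439556 0.13771312 0.016     ]
 [0.62193535 0.12555253 0.016     ]
 [0.60959586 0.00904419 0.016     ]]
```

send_rows(
  grip=[255, 255, 255, 255, 255],
  offset=[
    [0, -1, -10],
    [0, -2, -25],
    [0, -3, -40],
    [0, -3, -50],
    [0, -3, -50],
  ],
  twist=[0, 0, 0, 0, 0],
)

```text
clock: 23.63
position: [0.5456, 0.0343, 0.1195]
ee_rot: [0.518, 0.482, -0.518, 0.481]
ft_force: [0.4, -0.0, -1.2]
grip_width: 0.258
```

send_rows(
  grip=[255, 255, 255, 255, 255],
  offset=[
    [10, 0, 0],
    [15, 0, 0],
    [20, 0, 0],
    [20, 0, 0],
    [20, 0, 0],
  ],
  twist=[0, 0, 0, 0, 0],
)

```text
clock: 24.05
position: [0.5449, 0.0306, 0.0991]
ee_rot: [-0.519, -0.48, 0.519, -0.48]
ft_force: [0.3, 0.6, -0.7]
grip_width: 0.255
```

Run:
```python
from h import *
plan([.545,.077,.08],-4.7)
p,d=viewer.camera("wrist"); cv2.imwrite("pics/ap.png",p)
```

```text
t 24.05 pos [0.5449 0.0306 0.0991] xaxis [-0.001 -0.    -1.   ] yaw y -4.41 F [ 0.3  0.6 -0.7] w 0.255
offset [ 19.1  -3.5 -46.3]
twist 0.29
```

View pics/ap.png

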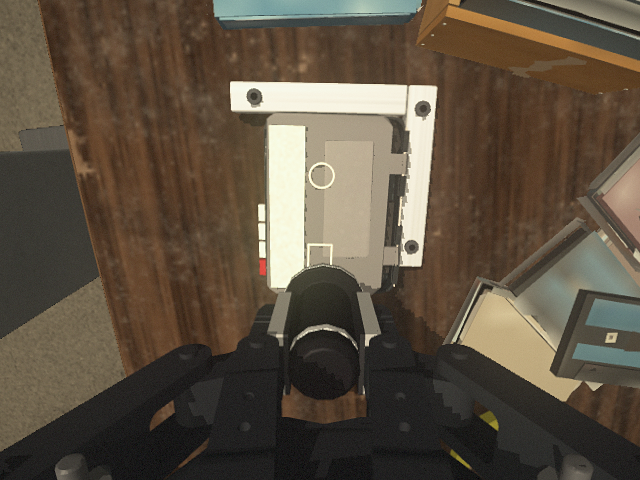

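Run:
```python
from h import *
c=cam("wrist"); r=back(c,[[321,175.5]],.026)[0]; print(r)
o=monitor.get_obs();R=Ro.from_quat(o["ee_rot"]).as_matrix(); print("ring in tool mm",R.T@(r-o["position"])*1000)
pj=lambda x,y,z: proj(c,o["position"]+R@np.array([x,y,z])/1000)[0]
for zo in(-3,-2,-1,0,1):
    th=np.linspace(0,2*np.pi,90)
    col=np.array([pj(-17.7,18*np.cos(t),zo+18*np.sin(t)) for t in th]);top=np.array([pj(-66.7,11.5*np.cos(t),zo+11.5*np.sin(t)) for t in th])
    col2=np.array([pj(-11.7,18*np.cos(t),zo+18*np.sin(t)) for t in th])
    print(zo,"collar minrow",col[:,1].min().round(1),col2[:,1].min().round(1),"top rows",top[:,1].min().round(1),top[:,1].max().round(1),"cols",top[:,0].min().round(1),top[:,0].max().round(1))
p=cv2.imread("pics/ap.png"); cv2.imwrite("pics/aq.png",cv2.resize(p[255:405,260:390],None,fx=5,fy=4,interpolation=cv2.INTER_CUBIC))
```

```text
[0.54601297 0.07721926 0.026     ]
ring in tool mm [ 73.42582583  -2.71495091 -46.41671231]
-3 collar minrow 258.5 254.3 top rows 329.8 395.5 cols 289.6 365.1
-2 collar minrow 260.8 256.5 top rows 332.8 398.2 cols 289.7 365.0
-1 collar minrow 263.1 258.7 top rows 335.8 400.8 cols 289.8 364.8
0 collar minrow 265.4 260.9 top rows 338.8 403.5 cols 289.9 364.7
1 collar minrow 267.7 263.1 top rows 341.8 406.1 cols 290.0 364.6
```

View pics/aq.png

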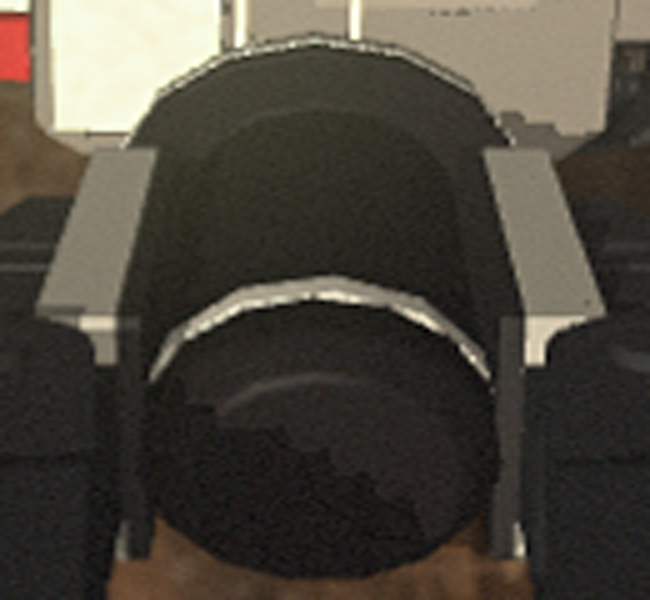

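send_rows(
  grip=[255, 255, 255, 255, 255],
  offset=[
    [0, -1, -15],
    [0, -2, -30],
    [0, -2, -42],
    [10, -2, -46],
    [20, -2, -46],
  ],
  twist=[0, 0, 0, 0, 0],
)

```text
clock: 24.52
position: [0.5471, 0.0788, 0.0789]
ee_rot: [0.518, 0.481, -0.518, 0.481]
ft_force: [0.2, 1.3, -2.1]
grip_width: 0.259
```

send_rows(
  grip=[255, 255, 255, 255, 255],
  offset=[
    [6, 0, 0],
    [12, 0, 0],
    [15, 0, 0],
    [15, 0, 0],
    [15, 0, 0],
  ],
  twist=[0, 0, 0, 0, 0],
)

```text
clock: 24.93
position: [0.5467, 0.0768, 0.0644]
ee_rot: [-0.519, -0.48, 0.519, -0.481]
ft_force: [-1.1, 0.7, -1.2]
grip_width: 0.259
```

Run:
```python
from h import *
plan([.546,.0772,.0503],-4.7)
p,d=viewer.camera("wrist"); cv2.imwrite("pics/ar.png",p)
s=viewer.camera("scene")[0]; cv2.imwrite("pics/ar2.png",cv2.resize(s[150:250,280:400],None,fx=6,fy=6,interpolation=cv2.INTER_CUBIC))
t=viewer.camera("top")[0]; cv2.imwrite("pics/ar3.png",cv2.resize(t[190:290,220:350],None,fx=5,fy=5,interpolation=cv2.INTER_CUBIC))
```

```text
t 24.93 pos [0.5467 0.0768 0.0644] xaxis [-0. -0. -1.] yaw y -4.39 F [-1.1  0.7 -1.2] w 0.259
offset [14.1 -0.7 -0.4]
twist 0.31
```

View pics/ar.png

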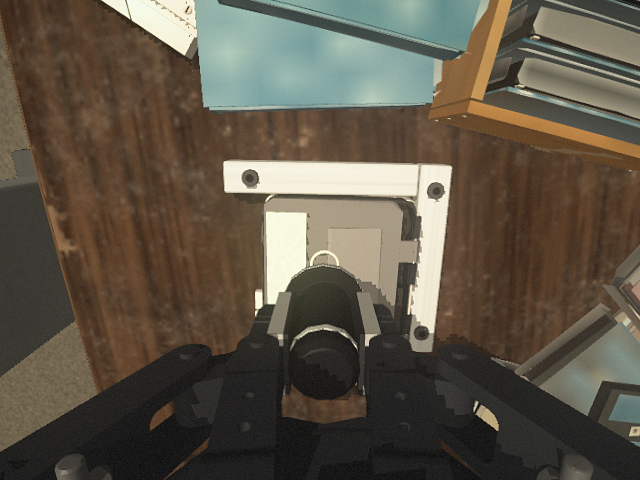

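View pics/ar2.png

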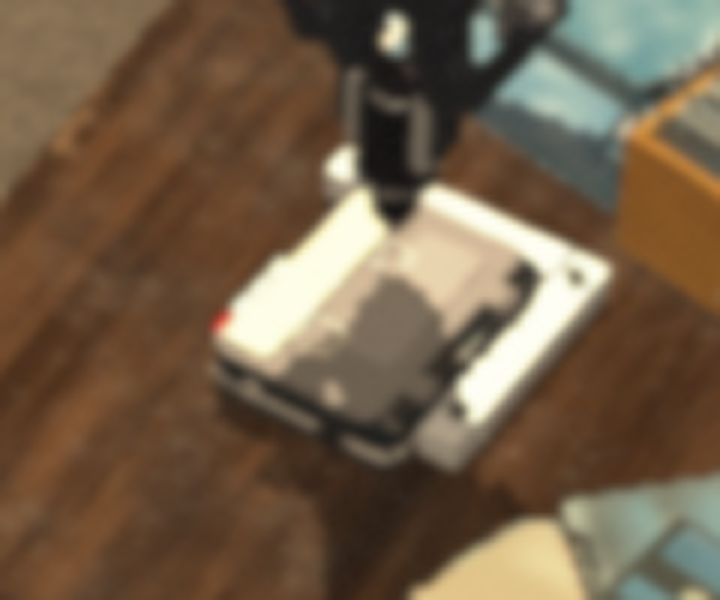

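View pics/ar3.png

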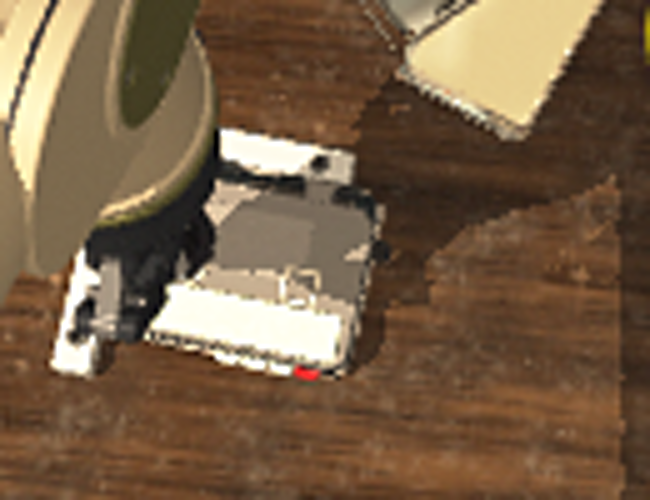

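Run:
```python
from h import *
c=cam("wrist"); p=cv2.imread("pics/ar.png"); cv2.imwrite("pics/as.png",cv2.resize(p[230:290,285:365],None,fx=8,fy=8,interpolation=cv2.INTER_CUBIC))
o=monitor.get_obs();R=Ro.from_quat(o["ee_rot"]).as_matrix()
r=back(c,[[323.5,264]],.026)[0]; print(r,R.T@(r-o["position"])*1000)
s=cam("scene"); tip=o["position"]+R@np.array([22.3,0,-.7])/1000
print("scene tip pred",(proj(s,tip)[0]-[280,150])*6,"ring pred",(proj(s,[.546,.0772,.026])[0]-[280,150])*6, tip)
```

```text
[0.5457899  0.07705409 0.026     ] [38.80266762 -1.14855815  0.32350071]
scene tip pred [391.7884396  231.50798088] ring pred [387.43261247 260.88647005] [0.5470038  0.0779822  0.04250363]
```

View pics/as.png

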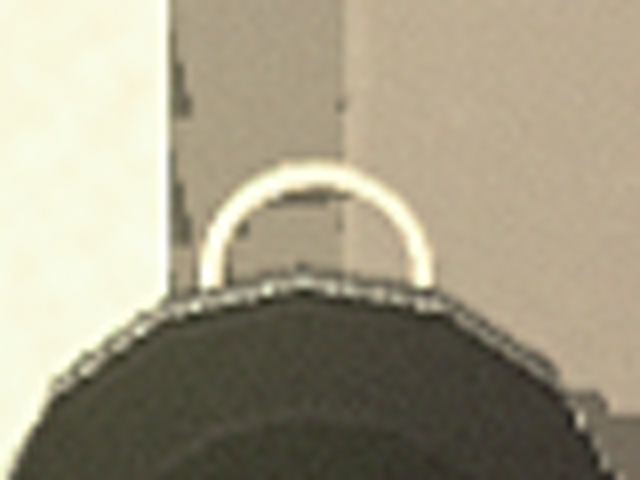

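send_rows(
  grip=[255, 255, 255, 255, 255],
  offset=[
    [3, 0, 0.8],
    [6, 0, 0.8],
    [9, 0, 0.8],
    [12, 0, 0.8],
    [12, 0, 0.8],
  ],
  twist=[0, 0, 0, 0, 0],
)

```text
clock: 25.5
position: [0.5462, 0.0766, 0.0517]
ee_rot: [-0.518, -0.481, 0.519, -0.481]
ft_force: [-0.4, 0.0, -0.9]
grip_width: 0.258
```

Run:
```python
from h import *
plan()
p,d=viewer.camera("wrist"); cv2.imwrite("pics/at.png",cv2.resize(p[230:290,285:365],None,fx=8,fy=8,interpolation=cv2.INTER_CUBIC))
s=viewer.camera("scene")[0]; cv2.imwrite("pics/at2.png",cv2.resize(s[160:220,310:380],None,fx=8,fy=8,interpolation=cv2.INTER_CUBIC))
```

```text
t 25.50 pos [0.5462 0.0766 0.0517] xaxis [-0.001 -0.    -1.   ] yaw y -4.33 F [-0.4  0.  -0.9] w 0.258
```

View pics/at.png

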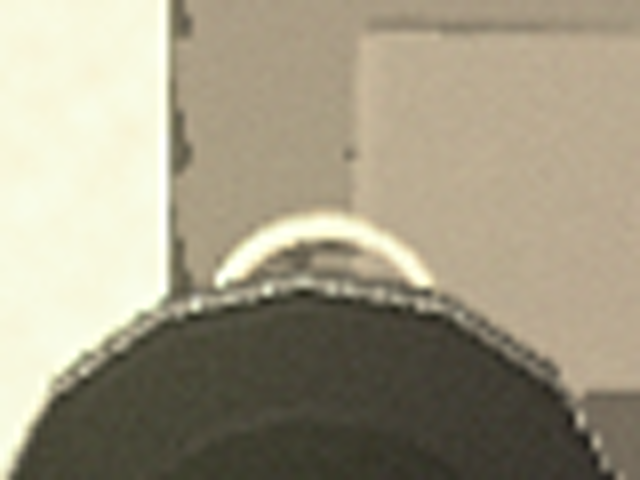

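View pics/at2.png

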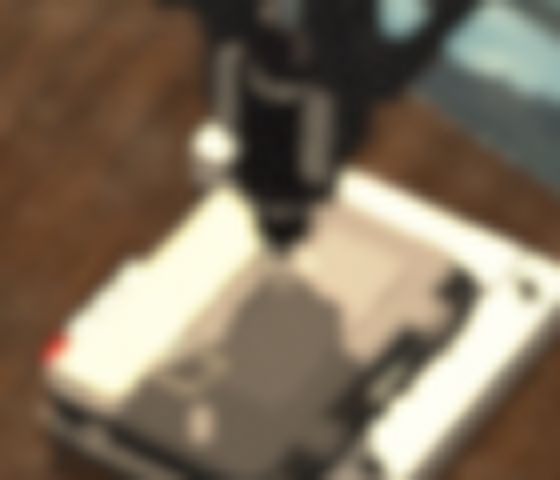

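Run:
```python
from h import *
m=viewer.camera_model("wrist"); M=m["mount"]; print(M[:3,:3].T@M[:3,:3])
K=m["camera_matrix"]
for P in [(-66.7,0,0),(-17.7,0,0),(22,0,0),(27,0,0),(27,0,-.7)]:
    x=M[:3,:3].T@(np.array(P)/1000-M[:3,3]); print(P,x,K@(x/x[2]))
c=cam("wrist");o=monitor.get_obs();R=Ro.from_quat(o["ee_rot"]).as_matrix()
print(proj(c,o["position"]+R@np.array([-66.7,0,0])/1000), np.linalg.det(c[2]))
```

```text
[[ 1.00000000e+00 -6.39333108e-18  1.68957607e-16]
 [-6.39333108e-18  1.00000000e+00 -2.06288536e-16]
 [ 1.68957607e-16 -2.06288536e-16  1.00000000e+00]]
(-66.7, 0, 0) [0.00114054 0.03899638 0.11701351] [327.34390441 372.78461228   1.        ]
(-17.7, 0, 0) [0.00111508 0.02573478 0.16418478] [326.21218323 305.19043376   1.        ]
(22, 0, 0) [0.00109445 0.01499018 0.20240315] [325.68208957 273.52959185   1.        ]
(27, 0, 0) [0.00109185 0.01363696 0.20721654] [325.62919141 270.37014945   1.        ]
(27, 0, -0.7) [0.00109203 0.01296308 0.20702709] [325.63137189 269.14678834   1.        ]
[[327.32476885 372.13034573]] 0.9999999999999951
```

Run:
```python
from h import *
print(viewer.camera_model("wrist"))
```

```text
{'camera_matrix': array([[382.92403764,   0.        , 323.61151179],
       [  0.        , 382.92403764, 245.16984681],
       [  0.        ,   0.        ,   1.        ]]), 'distortion': array([-0.04612176,  0.        ,  0.        ,  0.        ,  0.        ]), 'mount': array([[-5.19614472e-04, -2.70644830e-01,  9.62679129e-01,
        -1.68791700e-01],
       [ 9.99999832e-01,  1.07776333e-04,  5.70058574e-04,
        -1.21144769e-03],
       [-2.58037433e-04,  9.62679263e-01,  2.70644728e-01,
        -6.92098010e-02],
       [ 0.00000000e+00,  0.00000000e+00,  0.00000000e+00,
         1.00000000e+00]])}
```

send_rows(
  grip=[255, 255, 255, 255, 255],
  offset=[
    [1, 0.6, 0.2],
    [2, 0.6, 0.2],
    [3, 0.6, 0.2],
    [4, 0.6, 0.2],
    [4, 0.6, 0.2],
  ],
  twist=[0, 0, 0, 0, 0],
)

```text
clock: 26.02
position: [0.5472, 0.0764, 0.0484]
ee_rot: [0.519, 0.481, -0.519, 0.481]
ft_force: [-0.2, -0.8, 0.5]
grip_width: 0.26
```

send_rows(
  grip=[255, 255, 255, 255, 255],
  offset=[
    [0.5, 0, 0],
    [1, 0, 0],
    [2, 0, 0],
    [2, 0, 0],
    [2, 0, 0],
  ],
  twist=[0, 0, 0, 0, 0],
)

```text
clock: 26.43
position: [0.5472, 0.0764, 0.0465]
ee_rot: [0.519, 0.481, -0.519, 0.481]
ft_force: [-0.2, 0.1, 1.4]
grip_width: 0.258
```

```bash
cat > f.py <<'E'
from h import *
F=[]
for i in range(8):
    viewer.camera("wrist"); F.append(monitor.get_obs()["ft_force"])
print(np.mean(F,0).round(2),np.std(F,0).round(2)); plan()
E
python3 f.py
```

```text
[0.09 0.31 0.81] [0.38 0.61 0.51]
t 26.83 pos [0.5473 0.0764 0.0465] xaxis [ 0.  0. -1.] yaw y -4.34 F [ 0.3 -0.6  0.5] w 0.261
```

send_rows(
  grip=[255, 255, 255, 255, 255],
  offset=[
    [1, 0, 0],
    [2, 0, 0],
    [3, 0, 0],
    [3.2, 0, 0],
    [3.2, 0, 0],
  ],
  twist=[0, 0, 0, 0, 0],
)

```text
clock: 27.25
position: [0.5473, 0.0764, 0.0433]
ee_rot: [0.519, 0.481, -0.519, 0.481]
ft_force: [0.1, -0.7, 1.8]
grip_width: 0.257
```

```bash
python3 f.py
python3 - <<'E'
from h import *
p,d=viewer.camera("wrist"); cv2.imwrite("pics/au.png",p)
s=viewer.camera("scene")[0]; cv2.imwrite("pics/au2.png",cv2.resize(s[150:250,290:390],None,fx=6,fy=6,interpolation=cv2.INTER_CUBIC))
E
```

```text
[-0.3   0.02  2.31] [0.45 0.56 0.28]
t 27.65 pos [0.5472 0.0764 0.0433] xaxis [ 0.  0. -1.] yaw y -4.34 F [-0.  -0.4  2.6] w 0.259
```

View pics/au.png

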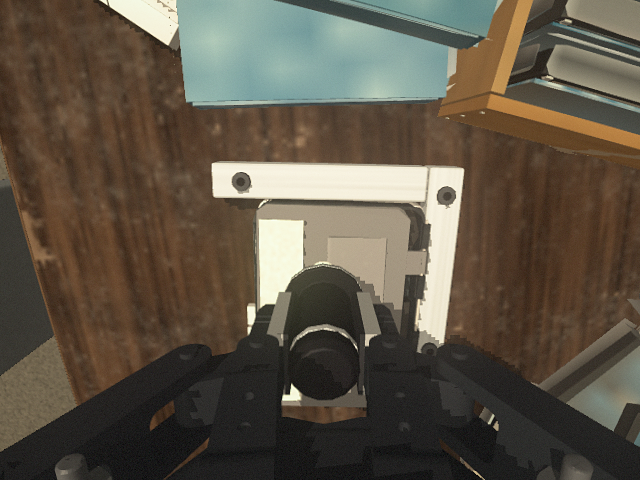

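View pics/au2.png

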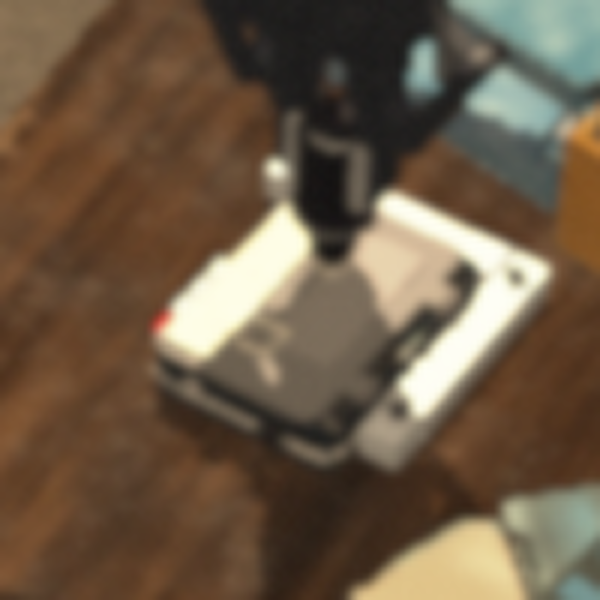

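Run:
```python
import cv2
p=cv2.imread("pics/au.png"); cv2.imwrite("pics/av.png",cv2.resize(p[240:300,285:365],None,fx=8,fy=8,interpolation=cv2.INTER_CUBIC))
p=cv2.imread("pics/au.png"); cv2.imwrite("pics/av2.png",cv2.resize(p[150:300,200:480],None,fx=2.8,fy=2.8,interpolation=cv2.INTER_CUBIC))
```

```text
(no output)
```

View pics/av.png

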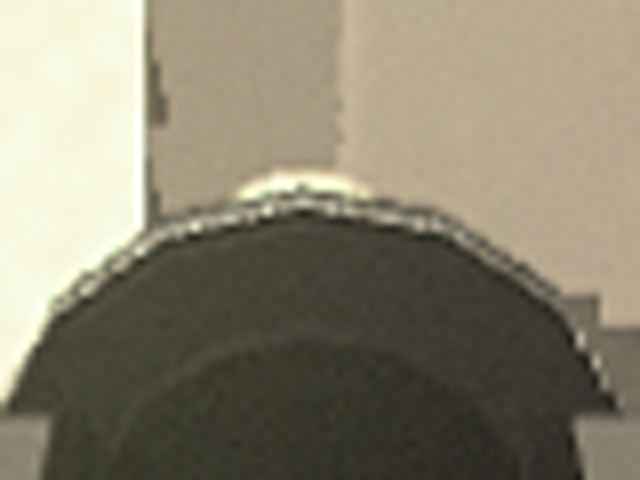

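View pics/av2.png

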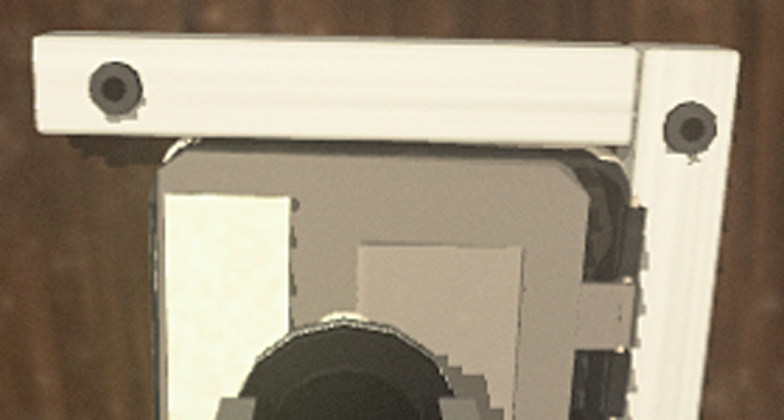

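Run:
```python
from workcell import manip
print(manip.hand_in())
```

```text
the job is handed in; nothing more can be done
None
```

I handed the job in at about 28 s with both parts done, but one limit was broken on the way. During a descent the closed fingertips hit the desk and the wrist force read about 157 N, over the allowed 120 N. That alone may count as a failure.

**What I did**
- I slid the player across the desk with finger pushes on its front and right faces, until it met both bars of the angle stop.
- I took the black pick-up from its holder and set its tip on the round mark. It is still held there upright.

**Last checks**
- **Player against the stop:** each face was pushed until the bar resisted, about 15 N at the back bar and 9.5 N at the left bar. A later picture puts the player within about 1 mm and 1° of home, and the final close-up shows no visible gap.
- **Tip inside the round mark:** the visible part of the ring is centred on the pick-up to within about 1 mm. The collar hides the tip from the wrist camera, so this comes from geometry; the scene camera roughly agrees.
- **Pressing:** the upward force is about 2.3 N, or about 3.2 N after adding back the pick-up's weight. The tool height gives about 5 mm of tip travel. Both fit half-way in.
- **Other things:** I touched nothing else on purpose. I did not check their final positions one by one.

**Disagreement with the description:** the fingertips end about 29 mm short of the stated TCP, measured with the wrist depth image. My first push therefore passed above the player without touching it. I allowed for the difference afterwards, but left too little clearance on the descent that hit the desk.

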